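Restack the drive spindle of a blood-tube mixer

TASK

Rebuild the stack on the mixer's upright spindle: thread the plain spacer on first and push it fully down to the shoulder, then the flat washer fully down onto it, then the flanged bushing, flange down, fully home on the washer. Sprung strips on the spindle drag on each part, so push it down and feel it seat, but be gentle: never push with more than about 30 N. Let go of everything at the end, with nothing moving, and leave the tube rack, the jar and the screwdriver where they are.

Things in the scene. Friction and masses are not known exactly. Their poses are not given: they have to be found in the camera images.
- mixer: Fixed low white bench machine, 190 x 160 mm, 50 mm high. Origin under its centre, at bench height; z up. Its spindle has two sprung steel strips on opposite flanks, up to 2.2 mm proud from about 50 mm above the shoulder downwards, sloped at their top; they give inwards and drag on a threaded part with roughly 3 to 8 N, so a part does not fall but must be pushed, and stays where it is left.
- disc_center (a point): Point on the vertical axis of the round adjusting disc (52 mm across) on the mixer's top, at the height of the spindle's shoulder (62 mm above the bench). The spindle stands on the disc OFF this axis: see disc_over. The shoulder, round the spindle's foot, is 31 mm in diameter; the stack seats on it. It is sprung: it sinks 1 mm for every 6 N pushed on it, 6 mm at most, and comes back.
- disc_over (a point): Point on the same disc axis at the height of the spindle's tip (120 mm above the bench). The steel spindle is vertical, 14 mm in diameter, rises 58 mm above the shoulder, tip edge broken by 1 mm. Its own axis lies 5 mm sideways of this point, in a direction that differs every time and is NOT given (feel for it or look); it stays put under forces in bounds.
- spacer_center (a point): Centre of the loose plain steel spacer tube: outside diameter 28 mm, bore 16.4 mm, 24 mm high, about 60 g, standing upright on the 3 mm mat. z up along its bore. Seated on the shoulder its centre is 12 mm above disc_center.
- washer_center (a point): Centre of the loose flat steel washer: outside diameter 38 mm, bore 16.4 mm, 6 mm thick, about 40 g, lying flat on the 3 mm mat. Seated on the spacer its centre is 27 mm above disc_center.
- bushing_center (a point): Centre (half-way up) of the loose flanged steel bushing: 20 mm high, bore 16.4 mm; lower 5 mm is a flange 38 mm in diameter, the 15 mm above it a sleeve 27 mm in diameter; about 60 g; standing flange down on the 3 mm mat. Seated on the washer its centre is 40 mm above disc_center, its top 8 mm below the spindle's tip.
- tube_rack: Bystander: white tube rack with capped tubes, 90 x 200 mm, 96 mm high; origin under its centre.
- jar: Bystander: small closed sample jar, 52 mm in diameter, 65 mm high; origin under its centre.
- driver: Bystander: screwdriver with grey handle, 170 mm long, lying on the bench along its x axis.
Mind the look-alikes: they are no part of the job. Of the things that look like the part that bears washer_center, take the one that is nearest to the robot's base at the start.

How it is judged:
On the way, in this order (a step that is already met when the one before it is completed fails the run):
1. the spacer is pushed down the spindle to the shoulder (horizontal distance between spacer_center and disc_center below 0.009 m and angle between spacer_center's own z axis and vertical below 0.1 rad and z of spacer_center in the frame of mixer between 0.07 and 0.076 m), for 0.2 s.
2. the washer is pushed down onto the spacer (all of step 1 and horizontal distance between washer_center and disc_center below 0.009 m and angle between washer_center's own z axis and vertical below 0.1 rad and z of washer_center in the frame of mixer between 0.085 and 0.091 m), for 0.2 s.
3. the bushing is pushed home on the washer (all of step 2 and horizontal distance between bushing_center and disc_center below 0.009 m and angle between bushing_center's own z axis and vertical below 0.1 rad and z of bushing_center in the frame of mixer between 0.098 and 0.104 m), for 0.2 s.
At the end, for the whole second after the job is handed in: Spacer, washer and bushing are threaded on the spindle, in that order from below: each centre within 9 mm sideways of the disc's axis, level within 0.1 rad, at most 2 mm above (4 mm below) its seated height of 12, 27 and 40 mm over disc_center; released and at rest (all of step 3 and linear speed of each of spacer, washer, bushing below 0.01 m/s); the robot touches nothing.
It fails at once if the mixer or its spindle is loaded with more than 55 N, which counts the strips' own squeeze of about 10 N (contact force between mixer and anything else above 55 N).
It fails at once if the tube rack is pushed away by more than 30 mm (distance of tube_rack from where it was at the start of the episode above 0.03 m).
It fails at once if the jar is pushed away by more than 30 mm (distance of jar from where it was at the start of the episode above 0.03 m).
It fails at once if the screwdriver is pushed away by more than 30 mm (distance of driver from where it was at the start of the episode above 0.03 m).
It also fails if it takes over 72 s, if anything falls off the work surface, if the arm or the gripper's body presses on something with over 40 N, if the wrist force passes 120 N, or if a joint passes its speed limit or range.

ROBOT

A 6-joint arm with a two-finger parallel gripper is mounted at the origin on the work surface. World frame = base frame: x ahead of the robot, y to its left, z up, the work surface at z = 0. Lengths are in m, angles in rad, forces in N, time in s.
With the tool pointing down it reaches from about 0.25 to 0.725 m from the base axis. Payload 4 kg.
Tool frame: the origin (TCP) lies at the very end of the fingers, on their centre line; the grasp point (between the pads) lies 19 mm behind it; y points along the fingers, z is the direction in which the jaws open and shut, and the axes are right-handed (so a half turn about y gives the same grasp; the last joint's range is limited). The gripper opens to 85 mm and grips with 20 to 120 N. Pads are 22 mm wide; open, the fingers measure 114 mm over their backs; the gripper's body (76 mm by 85 mm) begins 54 mm behind the grasp point. The pads swing forward as they close: fully open they stand 13 mm farther back than shut.
Start: joints at [-1.296, 0.241, 0.005, 1.335, 0, 1.571], TCP at [0.136, -0.481, 0.231] pointing down, gripper open.
Joint ranges: [-2.72, 2.72], [-1.05, 1.87], [-1.09, 1.28], [-1.99, 2.15], [-1.42, 1.44], [-3.14, 3.14]. Speed limits (rad/s): [2.79, 2.79, 3.14, 3.14, 3.14, 3.14].

INTERFACE

Orientations are given as a 3x3 rotation matrix whose columns are the frame's x, y, z axes.
In Python, from station import telemetry, eyes, bot gives the robot as it stands. The module is installed in compiled form; this text tells all that it offers.
- The arm moves only by the tool drive_tool, never from a script. Its argument "deltas" is one flat list of numbers, 7 for each row, row after row: the opening, from 0 (shut) to 1 (fully open), then the shift along the tool's x, y, z in m, then the turn, a rotation vector about the tool's x, y, z in rad. A call has 1 to 12 rows; each row is the pose to reach, as a shift and turn from the pose commanded when the call began, along the tool's axes at that moment; what a row does not reach only later rows make up. A row lasts 1/12 s, in which the tool goes at most 41.7 mm and 7.16 degrees, less where a joint would pass 70% of its speed; a pose out of reach is approached as far as the arm can. A call with a gripper value outside its range is refused whole. The fingers move at their own pace and stop on an object; the grip force is fixed at half the most. Time passes only in rows, so rows that repeat a pose let the fingers close. It gives the time, the measured TCP pose, the force and the opening at its end, in the units of the state.
- telemetry.state(): the state, without advancing time (a new reading comes with each control period).
- eyes.camera(name): name is "scene" or "top" or "wrist"; returns the picture (400x640x3 uint8, blue, green, red); there is no depth.
- eyes.camera_info(name): a dict with "intrinsics" (3x3 intrinsics, pixels), "extrinsics" (4x4, takes a point from world to camera coordinates). Camera axes: x right, y down, z forward; pixel columns grow to the right and rows downward; lengths in m; the calibration is good to about 2 mm. A picture is of the moment at which its call begins: read the wrist's pose just before it. camera_info takes no time and is no camera call; for the wrist camera it gives the pose at the moment of the call.
- bot.finish_job(): hands the job in, once; it reports no verdict.
The state is a dict: "time": time; "qpos": joint angles; "qd": joint speeds; "tau": joint torques, N m; "ee_pos": TCP position; "ee_rot": TCP orientation; "force": force on the tool from outside, world axes, zero at the start; "moment": the same for the moment, N m; "grip_width": opening from 0.0 (shut) to 1.0 (fully open).
Only numpy, scipy, OpenCV 4.12 (cv2) and the standard library are available. Lean on these libraries where they do the work, as an engineer would, in place of code of your own. Each camera call takes 0.05 s, during which the arm holds its last target.

## Working session

There is one attempt and no reset: what is moved stays moved. The work goes in short steps, Python scripts to look and compute and a tool call to move; the robot and the scene stay as the last step left them, time stands still between calls to the robot, and variables do not carry over. Pictures are saved under pics/ and viewed, and the job is handed in when it is done.

Besides the shell and the picture viewer there is one more tool, called by a JSON object that holds its "method" and its "body". drive_tool: Moves the arm, as the interface text tells. Its arguments: {"type":"object","properties":{"deltas":{"type":"array"}},"required":["deltas"]}

```bash
mkdir -p pics; ls; python3 - <<'E'
from station import telemetry, eyes, bot
import cv2,numpy as np
np.set_printoptions(precision=4,suppress=True)
s=telemetry.state(); print(s)
for n in ["scene","top","wrist"]:
    i=eyes.camera_info(n); print(n,i["intrinsics"],i["extrinsics"])
    cv2.imwrite(f"pics/{n}0.png",eyes.camera(n))
E
```

```text
pics
{'time': 0.0, 'qpos': array([-1.296 ,  0.2414,  0.0037,  1.3352, -0.    ,  1.5708]), 'qd': array([-0.    ,  0.0015, -0.0017, -0.0017,  0.001 , -0.0001]), 'tau': array([  0.0008, -37.2316,  25.241 ,   0.0169,  -0.    ,   0.    ]), 'ee_pos': array([ 0.1355, -0.4806,  0.2304]), 'ee_rot': array([[-0.9625, -0.0006,  0.2714],
       [-0.2714,  0.002 , -0.9625],
       [ 0.    , -1.    , -0.0021]]), 'force': array([-0.267 , -0.678 , -0.4924]), 'moment': array([ 0.0563,  0.0104, -0.0055]), 'grip_width': 0.9975191845910268}
scene [[469.4726   0.     322.0142]
 [  0.     469.4726 203.6964]
 [  0.       0.       1.    ]] [[-0.8214  0.5703 -0.002   0.3839]
 [ 0.4525  0.6496 -0.611  -0.2749]
 [-0.3472 -0.5028 -0.7916  1.2774]
 [ 0.      0.      0.      1.    ]]
top [[450.9805   0.     321.8914]
 [  0.     450.9805 198.5735]
 [  0.       0.       1.    ]] [[-0.0192 -0.9997  0.0157  0.1221]
 [-0.9895  0.0167 -0.1436  0.5809]
 [ 0.1432 -0.0183 -0.9895  1.178 ]
 [ 0.      0.      0.      1.    ]]
wrist [[318.8656   0.     321.1858]
 [  0.     318.8656 204.8432]
 [  0.       0.       1.    ]] [[ 0.2704 -0.9627 -0.0024 -0.4984]
 [-0.9152 -0.2578  0.3097 -0.0392]
 [-0.2988 -0.0815 -0.9508  0.3813]
 [ 0.      0.      0.      1.    ]]
```

View pics/scene0.png

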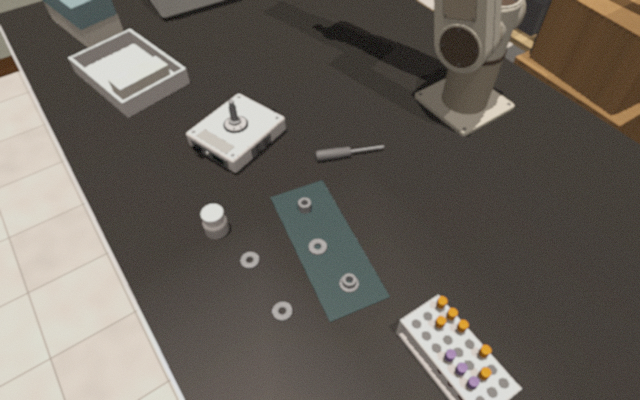

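View pics/top0.png

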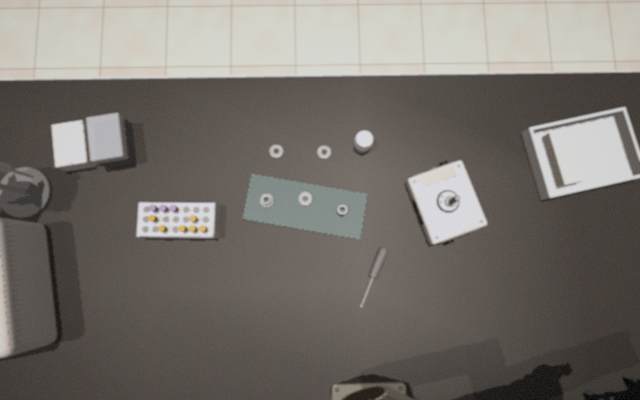

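View pics/wrist0.png

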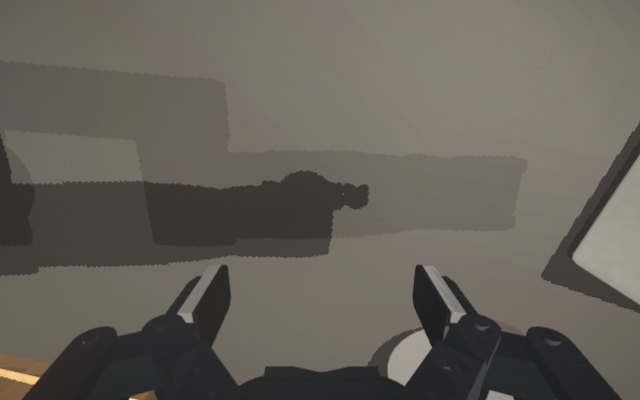

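The top view shows three washer-like rings at (305,198) on the mat, and (276,151) and (324,152) off the mat. The bushing is at (267,200), the spacer at (342,210), and the spindle near (450,200). The robot base is near (370,395), so the ring at (305,198) is the nearest. It is also the one lying on the mat. Next I'll check these in close crops.

```bash
cat > h.py <<'E'
import cv2,numpy as np,json
from station import telemetry, eyes, bot
np.set_printoptions(precision=4,suppress=True)
def world(info,u,v,z):
    K=np.array(info["intrinsics"]);E=np.array(info["extrinsics"])
    R=E[:3,:3];t=E[:3,3];c=-R.T@t
    d=R.T@np.linalg.inv(K)@np.array([u,v,1.]);return c+d*(z-c[2])/d[2]
def proj(info,p):
    K=np.array(info["intrinsics"]);E=np.array(info["extrinsics"])
    q=K@(E[:3,:3]@np.array(p)+E[:3,3]);return q[:2]/q[2]
E
python3 - <<'E'
from h import *
t=cv2.imread("pics/top0.png");s=cv2.imread("pics/scene0.png")
a=cv2.resize(t[130:240,240:380],None,fx=5.5,fy=5.5,interpolation=cv2.INTER_CUBIC);cv2.imwrite("pics/c1.png",a)
a=cv2.resize(t[155:250,400:495],None,fx=6,fy=6,interpolation=cv2.INTER_CUBIC);cv2.imwrite("pics/c2.png",a)
a=cv2.resize(s[90:175,180:290],None,fx=7,fy=7,interpolation=cv2.INTER_CUBIC);cv2.imwrite("pics/c3.png",a)
a=cv2.resize(s[185:305,270:370],None,fx=5,fy=5,interpolation=cv2.INTER_CUBIC);cv2.imwrite("pics/c4.png",a)
E
```

```text
(no output)
```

View pics/c1.png

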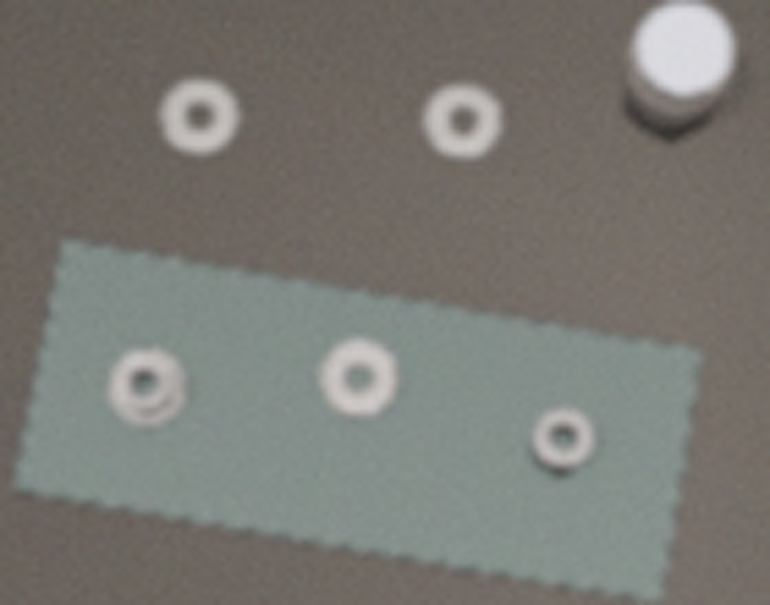

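View pics/c2.png

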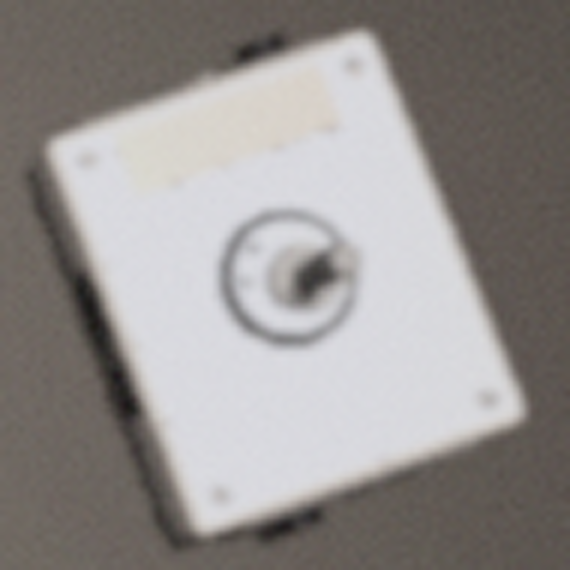

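View pics/c3.png

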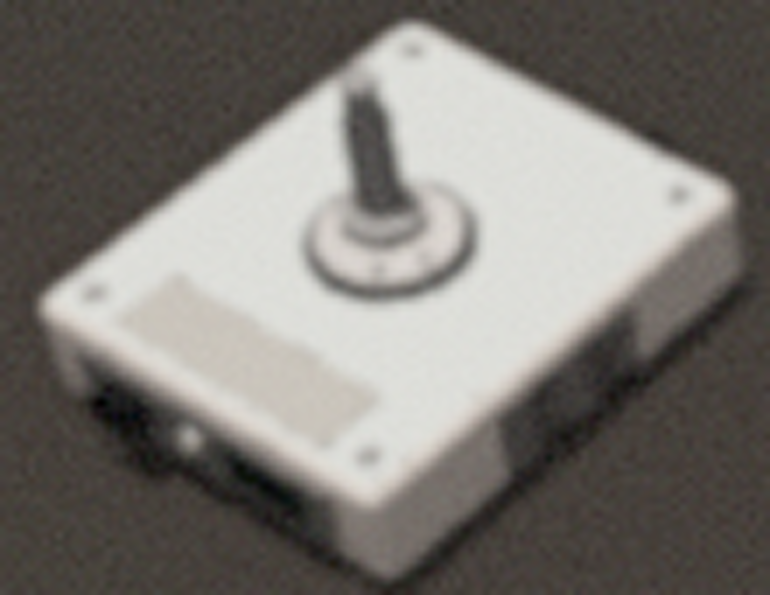

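View pics/c4.png

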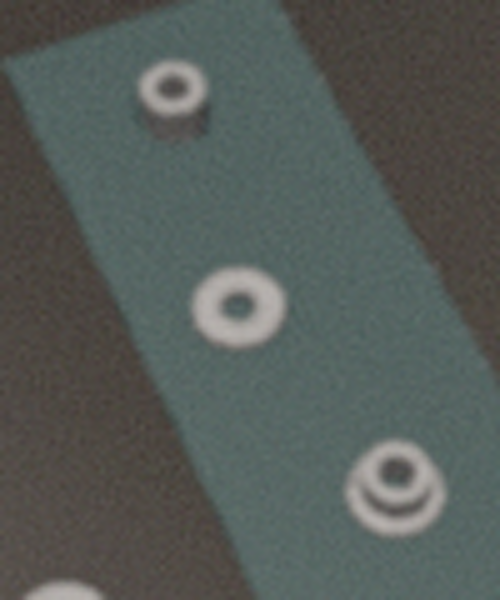

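```bash
python3 - <<'E'
from h import *
T=eyes.camera_info("top");S=eyes.camera_info("scene")
f=lambda x,y,k,ox,oy:((x+.5)/k-.5+ox,(y+.5)/k-.5+oy)
for n,z,a,b in [("spacer",.027,f(563,437,5.5,240,130),f(173,87,5,270,185)),
 ("washer",.009,f(359,377,5.5,240,130),f(239,306,5,270,185)),
 ("bush",.023,f(147,381,5.5,240,130),f(397,472,5,270,185)),
 ("tip",.12,f(345,258,6,400,155),f(360,82,7,180,90)),
 ("disc",.054,f(289,278,6,400,155),f(390,240,7,180,90)),
 ("shoulder",.062,f(300,275,6,400,155),f(385,217,7,180,90))]:
    print(n,a,world(T,*a,z),world(S,*b,z))
# mixer corners at z=.05
for p in [(50,148),(375,35),(520,415),(205,530)]:
    print(world(T,*f(*p,6,400,155),.05))
for p,z in [((364,139),.065),((378,250),.02),((362,305),.005),((137,203),.096),((215,203),.096),((137,238),.09),((215,238),.09)]: print(p,world(T,*p,z))
E
```

```text
spacer (341.95454545454544, 209.04545454545456) [0.5552 0.0572 0.027 ] [0.5544 0.0566 0.027 ]
washer (304.8636363636364, 198.13636363636363) [0.5896 0.1582 0.009 ] [0.5886 0.1578 0.009 ]
bush (266.3181818181818, 198.86363636363637) [0.5873 0.2634 0.023 ] [0.5862 0.2643 0.023 ]
tip (457.0833333333333, 197.58333333333334) [ 0.5683 -0.2302  0.12  ] [ 0.5677 -0.229   0.12  ]
disc (447.75, 200.91666666666666) [ 0.569  -0.2258  0.054 ] [ 0.5701 -0.2241  0.054 ]
shoulder (449.5833333333333, 200.41666666666666) [ 0.5692 -0.2284  0.062 ] [ 0.5691 -0.227   0.062 ]
[ 0.6306 -0.1222  0.05  ]
[ 0.6804 -0.2729  0.05  ]
[ 0.5061 -0.3268  0.05  ]
[ 0.4577 -0.183   0.05  ]
(364, 139) [ 0.7404 -0.005   0.065 ]
(378, 250) [ 0.4426 -0.0382  0.02  ]
(362, 305) [0.2966 0.0084 0.005 ]
(137, 203) [0.5716 0.586  0.096 ]
(215, 203) [0.5682 0.3871 0.096 ]
(137, 238) [0.4825 0.5848 0.09  ]
(215, 238) [0.4789 0.3871 0.09  ]
```

Both cameras agree within 1.5 mm, and the mixer corner mean (0.569,-0.226) matches the disc. In the close crop, the ring at top-view (305,198) is a plain washer lying on the mat, so that's the right one. Next I'll move above the spacer with the jaws radial.

```bash
cat >> h.py <<'E'
from scipy.spatial.transform import Rotation as Ro
R0=np.array([[0,0,1.],[-1,0,0],[0,-1,0]])
def to(p,R=R0):
    s=telemetry.state();A=s["ee_rot"]
    print("t",round(s["time"],2),"at",s["ee_pos"],"F",s["force"],"w",round(s["grip_width"],3))
    print("d",A.T@(np.array(p)-s["ee_pos"]),"rv",Ro.from_matrix(A.T@R).as_rotvec())
E
python3 -c "
from h import *
to([.555,.057,.13])"
```

```text
t 0.15 at [ 0.1355 -0.4808  0.2306] F [ 0.2441 -0.7817 -0.2822] w 0.998
d [-0.5497  0.1012 -0.4036] rv [ 0.0014 -1.296  -0.001 ]
```

{"method": "drive_tool", "body": {"deltas": [1, -0.55, 0.101, -0.404, 0.0014, -1.296, -0.001, 1, -0.55, 0.101, -0.404, 0.0014, -1.296, -0.001, 1, -0.55, 0.101, -0.404, 0.0014, -1.296, -0.001, 1, -0.55, 0.101, -0.404, 0.0014, -1.296, -0.001, 1, -0.55, 0.101, -0.404, 0.0014, -1.296, -0.001, 1, -0.55, 0.101, -0.404, 0.0014, -1.296, -0.001, 1, -0.55, 0.101, -0.404, 0.0014, -1.296, -0.001, 1, -0.55, 0.101, -0.404, 0.0014, -1.296, -0.001, 1, -0.55, 0.101, -0.404, 0.0014, -1.296, -0.001, 1, -0.55, 0.101, -0.404, 0.0014, -1.296, -0.001, 1, -0.55, 0.101, -0.404, 0.0014, -1.296, -0.001, 1, -0.55, 0.101, -0.404, 0.0014, -1.296, -0.001]}}

```text
time: 1.15
ee_pos: [0.4406, -0.0893, 0.1578]
ee_rot: [[0.002, 0.0, 1.0], [-1.0, -0.002, 0.002], [0.002, -1.0, 0.0]]
force: [0.8, -0.6, 0.1]
grip_width: 1.0
```

```bash
python3 -c "
from h import *
to([.555,.057,.13])"
```

```text
t 1.15 at [ 0.4406 -0.0893  0.1578] F [ 0.7606 -0.6193  0.0851] w 1.0
d [-0.1461  0.0276  0.1147] rv [-0.0005  0.002   0.0017]
```

{"method": "drive_tool", "body": {"deltas": [1, -0.14, 0.027, 0.11, 0, 0, 0, 1, -0.14, 0.027, 0.11, 0, 0, 0, 1, -0.14, 0.027, 0.11, 0, 0, 0, 1, -0.14, 0.027, 0.11, 0, 0, 0, 1, -0.14, 0.027, 0.11, 0, 0, 0, 1, -0.14, 0.027, 0.11, 0, 0, 0]}}

```text
time: 1.65
ee_pos: [0.5511, 0.0517, 0.1295]
ee_rot: [[0.005, -0.0, 1.0], [-1.0, -0.001, 0.005], [0.001, -1.0, -0.001]]
force: [-1.3, 0.0, 0.8]
grip_width: 1.003
```

```bash
python3 -c "
from h import *
to([.555,.057,.03])
i=eyes.camera_info('wrist');cv2.imwrite('pics/w1.png',eyes.camera('wrist'))
print(proj(i,[.555,.057,.027]))
import json;json.dump({k:np.array(v).tolist() for k,v in i.items()},open('w1.json','w'))
"
```

```text
t 1.65 at [0.5511 0.0517 0.1295] F [-1.3068  0.002   0.7828] w 1.003
d [-0.0054  0.0994  0.004 ] rv [0.0005 0.0047 0.0011]
[325.3353 198.6432]
```

View pics/w1.png

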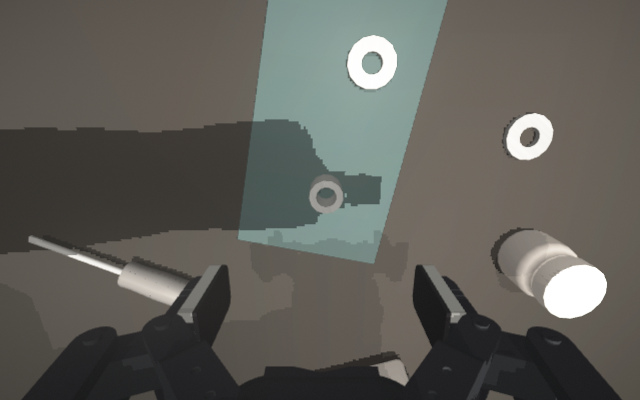

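The wrist view shows the spacer's top at about (325,196), against (325,199) predicted. The washer is at (372,62) and the jar is on the right, well clear.

```bash
python3 -c "
from h import *
i=json.load(open('w1.json'))
w=cv2.imread('pics/w1.png');cv2.imwrite('pics/w1c.png',cv2.resize(w[160:230,280:370],None,fx=8,fy=8,interpolation=cv2.INTER_CUBIC))
print(world(i,325,195,.027),world(i,372,62,.009))
to([.555,.057,.01])
"
```

```text
[0.5547 0.0601 0.027 ] [0.5898 0.1599 0.009 ]
t 1.7 at [0.5497 0.0498 0.1298] F [-0.8569 -0.0216  0.3109] w 1.001
d [-0.0074  0.1198  0.0055] rv [0.0017 0.0028 0.0021]
```

View pics/w1c.png

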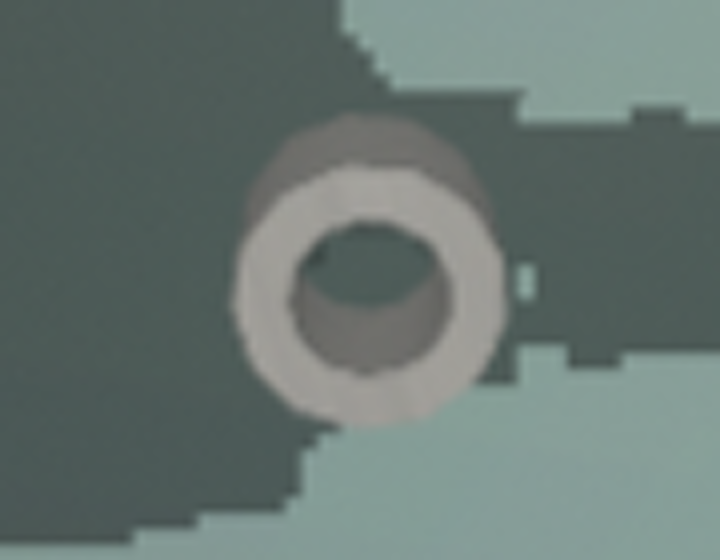

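{"method": "drive_tool", "body": {"deltas": [1, -0.0087, 0.1, 0.0055, 0, 0.0028, 0.002, 1, -0.0087, 0.1, 0.0055, 0, 0.0028, 0.002, 1, -0.0087, 0.1, 0.0055, 0, 0.0028, 0.002, 1, -0.0087, 0.1, 0.0055, 0, 0.0028, 0.002, 1, -0.0087, 0.1, 0.0055, 0, 0.0028, 0.002, 1, -0.0087, 0.1, 0.0055, 0, 0.0028, 0.002]}}

```text
time: 2.2
ee_pos: [0.5563, 0.0562, 0.0328]
ee_rot: [[-0.004, 0.003, 1.0], [-1.0, 0.0, -0.004], [-0.0, -1.0, 0.003]]
force: [-0.0, 0.4, 0.5]
grip_width: 1.004
```

```bash
python3 -c "
from h import *
to([.555,.0585,.009])
"
```

```text
t 2.2 at [0.5563 0.0562 0.0328] F [-0.0424  0.4235  0.5407] w 1.004
d [-0.0022  0.0238 -0.0014] rv [-0.0029 -0.0043 -0.0005]
```

{"method": "drive_tool", "body": {"deltas": [1, -0.002, 0.023, -0.001, 0, -0.004, 0, 1, -0.002, 0.023, -0.001, 0, -0.004, 0, 1, -0.002, 0.023, -0.001, 0, -0.004, 0, 0, -0.002, 0.023, -0.001, 0, -0.004, 0, 0, -0.002, 0.023, -0.001, 0, -0.004, 0, 0, -0.002, 0.023, -0.001, 0, -0.004, 0, 0, -0.002, 0.023, -0.001, 0, -0.004, 0, 0, -0.002, 0.023, -0.001, 0, -0.004, 0, 0, -0.002, 0.023, -0.001, 0, -0.004, 0, 0, -0.002, 0.023, -0.001, 0, -0.004, 0]}}

```text
time: 3.03
ee_pos: [0.5551, 0.0593, 0.0088]
ee_rot: [[0.001, 0.002, 1.0], [-1.0, 0.001, 0.001], [-0.001, -1.0, 0.002]]
force: [-1.2, 0.2, 5.2]
grip_width: 0.308
```

```bash
python3 -c "
from h import *
to([.567,-.230,.2])
i=eyes.camera_info('wrist');cv2.imwrite('pics/w2.png',eyes.camera('wrist'))
"
```

```text
t 3.03 at [0.5551 0.0593 0.0088] F [-1.2069  0.1982  5.1892] w 0.308
d [ 0.2892 -0.1913  0.0119] rv [-0.0019  0.0013 -0.0006]
```

View pics/w2.png

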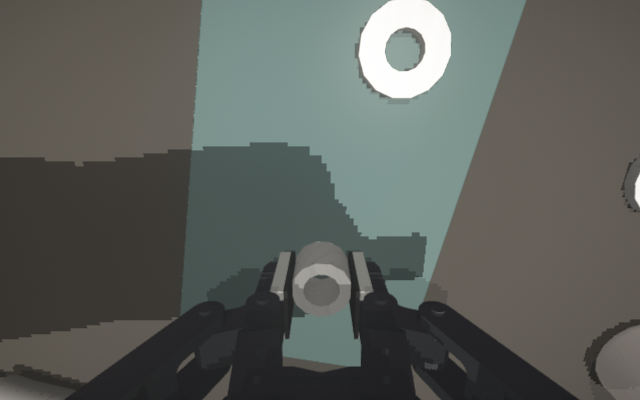

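{"method": "drive_tool", "body": {"deltas": [0, 0, -0.1, 0, 0, 0, 0, 0, 0, -0.15, 0, 0, 0, 0, 0, 0.03, -0.16, 0.002, 0, 0, 0, 0, 0.07, -0.16, 0.004, 0, 0, 0, 0, 0.11, -0.16, 0.006, 0, 0, 0, 0, 0.15, -0.16, 0.008, 0, 0, 0, 0, 0.19, -0.16, 0.01, 0, 0, 0, 0, 0.23, -0.16, 0.012, 0, 0, 0, 0, 0.265, -0.16, 0.012, 0, 0, 0, 0, 0.28, -0.16, 0.012, 0, 0, 0, 0, 0.28, -0.16, 0.012, 0, 0, 0, 0, 0.28, -0.16, 0.012, 0, 0, 0]}}

```text
time: 4.08
ee_pos: [0.566, -0.2222, 0.1668]
ee_rot: [[-0.002, -0.001, 1.0], [-1.0, 0.001, -0.002], [-0.001, -1.0, -0.001]]
force: [-0.0, 0.1, -0.5]
grip_width: 0.309
```

```bash
python3 -c "
from h import *
to([.567,-.230,.16])
i=eyes.camera_info('wrist');cv2.imwrite('pics/w3.png',eyes.camera('wrist'))
print(proj(i,[.568,-.2296,.12]))
json.dump({k:np.array(v).tolist() for k,v in i.items()},open('w3.json','w'))
print(telemetry.state()['ee_pos'])
"
```

```text
t 4.08 at [ 0.566  -0.2222  0.1668] F [-0.0143  0.0656 -0.5494] w 0.309
d [0.0078 0.0068 0.001 ] rv [ 0.0009 -0.002  -0.0014]
[323.465 242.421]
[ 0.5661 -0.2209  0.167 ]
```

View pics/w3.png

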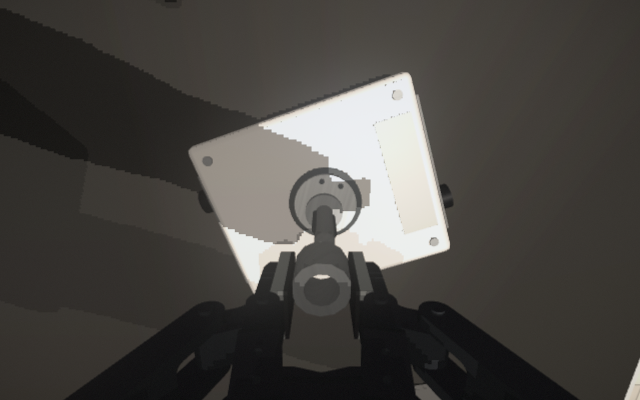

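The spacer is held at about (321,290) and hides the spindle's tip. The shaft foot is at (324,205). I'll back off a little in -y to uncover the tip.

{"method": "drive_tool", "body": {"deltas": [0, 0.028, -0.01, 0, 0, 0, 0, 0, 0.028, -0.01, 0, 0, 0, 0, 0, 0.028, -0.01, 0, 0, 0, 0, 0, 0.028, -0.01, 0, 0, 0, 0]}}

```text
time: 4.47
ee_pos: [0.5668, -0.2472, 0.1776]
ee_rot: [[0.003, 0.0, 1.0], [-1.0, 0.001, 0.003], [-0.001, -1.0, 0.0]]
force: [-0.6, 0.5, -0.9]
grip_width: 0.309
```

```bash
python3 -c "
from h import *
for k in range(2):
  i=eyes.camera_info('wrist');w=eyes.camera('wrist')
  print(telemetry.state()['ee_pos'],telemetry.state()['qd'])
cv2.imwrite('pics/w4.png',cv2.resize(w[140:340,240:400],None,fx=4,fy=4,interpolation=cv2.INTER_CUBIC)[:600] if 0 else cv2.resize(w[150:330,240:400],None,fx=3.3,fy=3.3,interpolation=cv2.INTER_CUBIC))
print(proj(i,[.568,-.2296,.12]),proj(i,[.568,-.2296,.062]))
json.dump({k:np.array(v).tolist() for k,v in i.items()},open('w4.json','w'))
"
```

```text
[ 0.5667 -0.2471  0.1775] [ 0.001   0.0018 -0.0027  0.0014 -0.0028 -0.0009]
[ 0.5667 -0.2472  0.1774] [-0.0016  0.0007  0.0018  0.0013 -0.0009 -0.0019]
[322.331  201.1455] [322.0621 180.4027]
```

View pics/w4.png

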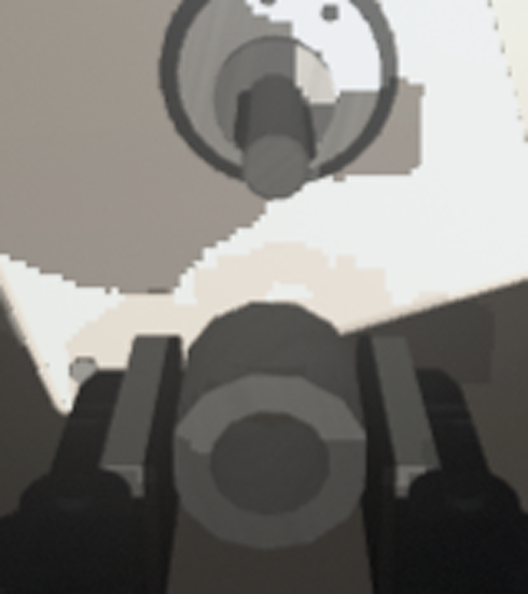

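The crop shows the tip centre at full-image (323.2,200.5) and the held spacer's top centre at (321.7,289.3).

```bash
python3 -c "
from h import *
i=json.load(open('w4.json'))
print('tip',world(i,323.2,200.5,.12),'sp',world(i,321.7,289.3,.1775+.0182))
to([.5677,-.2300,.135])
"
```

```text
tip [ 0.5686 -0.2292  0.12  ] sp [ 0.5675 -0.2476  0.1957]
t 4.57 at [ 0.5667 -0.2472  0.1774] F [ 0.2229 -0.1136 -0.8764] w 0.305
d [-0.0171  0.0425  0.0011] rv [ 0.0004  0.0031 -0.0012]
```

{"method": "drive_tool", "body": {"deltas": [0, -0.0184, 0, 0.0011, 0, 0.003, -0.001, 0, -0.0184, 0.02, 0.0011, 0, 0.003, -0.001, 0, -0.0184, 0.046, 0.0011, 0, 0.003, -0.001, 0, -0.0184, 0.046, 0.0011, 0, 0.003, -0.001, 0, -0.0184, 0.046, 0.0011, 0, 0.003, -0.001]}}

```text
time: 4.98
ee_pos: [0.5664, -0.2288, 0.1302]
ee_rot: [[-0.0, -0.004, 1.0], [-1.0, 0.001, -0.0], [-0.001, -1.0, -0.004]]
force: [-0.4, 0.3, -1.3]
grip_width: 0.308
```

```bash
python3 -c "
from h import *
to([.5678,-.2288,.122])"
```

```text
t 4.98 at [ 0.5664 -0.2288  0.1302] F [-0.4288  0.2822 -1.3007] w 0.308
d [0.     0.0082 0.0014] rv [ 0.0041 -0.0005 -0.0014]
```

{"method": "drive_tool", "body": {"deltas": [0, 0, 0.0, 0.0013, 0.003, 0, 0, 0, 0, 0.002, 0.0013, 0.003, 0, 0, 0, 0, 0.004, 0.0013, 0.003, 0, 0, 0, 0, 0.006, 0.0013, 0.003, 0, 0, 0, 0, 0.008, 0.0013, 0.003, 0, 0, 0, 0, 0.008, 0.0013, 0.003, 0, 0]}}

```text
time: 5.48
ee_pos: [0.5698, -0.2308, 0.1255]
ee_rot: [[-0.002, 0.006, 1.0], [-1.0, -0.002, -0.002], [0.001, -1.0, 0.006]]
force: [-1.5, 0.6, 5.5]
grip_width: 0.306
```

```bash
python3 -c "
from h import *
to([.5678,-.2288,.110])"
```

```text
t 5.48 at [ 0.5698 -0.2308  0.1255] F [-1.4819  0.5927  5.4782] w 0.306
d [-0.002   0.0155 -0.0021] rv [-0.0059 -0.002   0.0015]
```

```bash
python3 -c "
from h import *
for k in range(3):
  i=eyes.camera_info('wrist');w=eyes.camera('wrist')
  s=telemetry.state();print(s['ee_pos'],s['force'],s['moment'])
cv2.imwrite('pics/w5.png',cv2.resize(w[150:330,240:400],None,fx=3.3,fy=3.3,interpolation=cv2.INTER_CUBIC))
cv2.imwrite('pics/t5.png',cv2.resize(eyes.camera('scene')[60:160,180:300],None,fx=5,fy=5,interpolation=cv2.INTER_CUBIC))
to([.5678,-.2288,.110])
"
```

```text
[ 0.5698 -0.2308  0.1256] [-0.198   0.6932  5.5978] [ 0.1201  0.3048 -0.0363]
[ 0.5698 -0.2308  0.1256] [-1.6195  0.9767  5.7822] [0.13   0.3109 0.0346]
[ 0.5698 -0.2308  0.1256] [-1.745   0.2847  5.8212] [0.0987 0.2725 0.0011]
t 5.68 at [ 0.5698 -0.2308  0.1255] F [-0.7624 -0.4714  4.9166] w 0.304
d [-0.002   0.0155 -0.0021] rv [-0.0059 -0.002   0.0015]
```

View pics/w5.png

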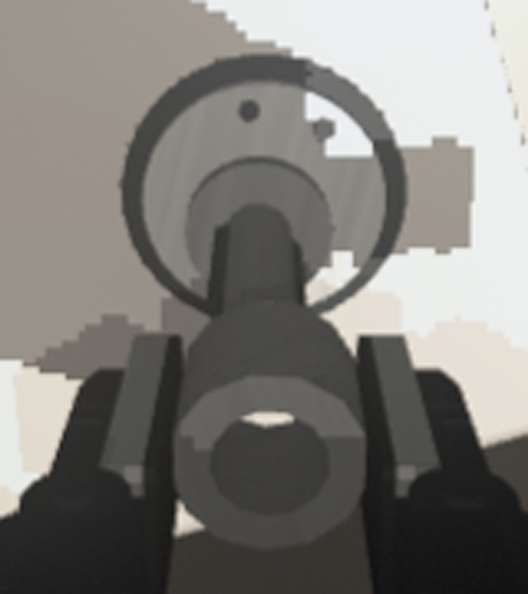

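View pics/t5.png

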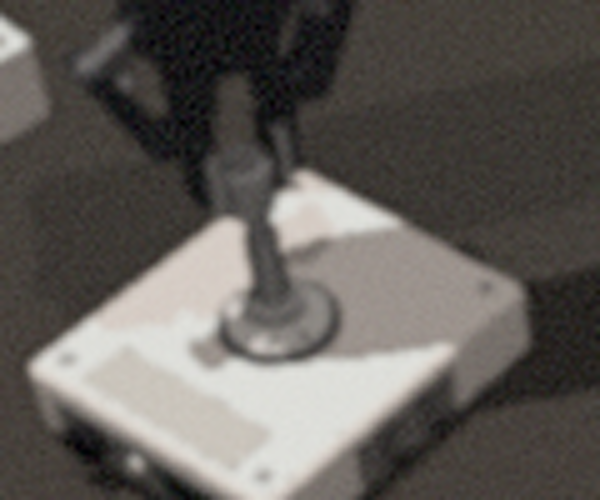

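The spacer is resting on the spindle's tip about 2 mm off, towards +x and -y. I had read the pose before the arm settled. I'll lift, correct and settle.

{"method": "drive_tool", "body": {"deltas": [0, -0.002, -0.006, -0.002, -0.006, -0.002, 0.001, 0, -0.002, -0.006, -0.002, -0.006, -0.002, 0.001, 0, -0.002, -0.006, -0.002, -0.006, -0.002, 0.001, 0, -0.002, -0.006, -0.002, -0.006, -0.002, 0.001, 0, -0.002, -0.006, -0.002, -0.006, -0.002, 0.001, 0, -0.002, -0.006, -0.002, -0.006, -0.002, 0.001]}}

```text
time: 6.18
ee_pos: [0.5669, -0.2283, 0.1294]
ee_rot: [[0.0, -0.003, 1.0], [-1.0, 0.001, 0.0], [-0.001, -1.0, -0.003]]
force: [0.3, 0.2, -1.0]
grip_width: 0.301
```

```bash
python3 -c "
from h import *
for k in range(1):
  i=eyes.camera_info('wrist');w=eyes.camera('wrist')
cv2.imwrite('pics/w6.png',cv2.resize(w[150:330,240:400],None,fx=3.3,fy=3.3,interpolation=cv2.INTER_CUBIC))
to([.5678,-.2288,.110])
"
```

```text
t 6.23 at [ 0.567  -0.2283  0.1294] F [-0.0064 -0.1837  0.3821] w 0.303
d [0.0005 0.0194 0.0009] rv [ 0.0031  0.0002 -0.0007]
```

View pics/w6.png

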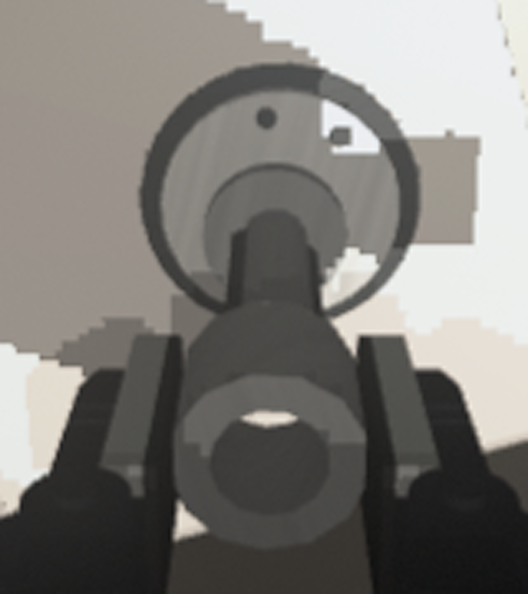

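{"method": "drive_tool", "body": {"deltas": [0, 0.0004, 0, 0.001, 0.003, 0, 0, 0, 0.0004, 0.001, 0.001, 0.003, 0, 0, 0, 0.0004, 0.003, 0.001, 0.003, 0, 0, 0, 0.0004, 0.005, 0.001, 0.003, 0, 0, 0, 0.0004, 0.007, 0.001, 0.003, 0, 0, 0, 0.0004, 0.007, 0.001, 0.003, 0, 0, 0, 0.0004, 0.007, 0.001, 0.003, 0, 0]}}

```text
time: 6.82
ee_pos: [0.5679, -0.2287, 0.1225]
ee_rot: [[0.0, -0.0, 1.0], [-1.0, 0.001, 0.0], [-0.001, -1.0, -0.0]]
force: [0.3, 1.1, -0.8]
grip_width: 0.306
```

```bash
python3 -c "
from h import *
i=eyes.camera_info('wrist');w=eyes.camera('wrist')
cv2.imwrite('pics/w7.png',cv2.resize(w[150:330,240:400],None,fx=3.3,fy=3.3,interpolation=cv2.INTER_CUBIC))
to([.5678,-.2288,.110])
print(telemetry.state()['moment'])
"
```

```text
t 6.87 at [ 0.5681 -0.2287  0.1227] F [ 0.8025 -0.3159 -0.9873] w 0.305
d [ 0.0001  0.0127 -0.0003] rv [-0.0002  0.0002 -0.0006]
[ 0.0242 -0.0026 -0.0297]
```

View pics/w7.png

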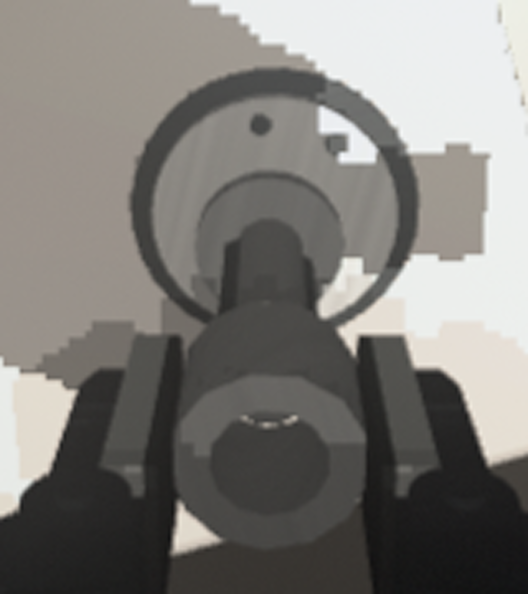

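It's threaded: z=0.1227 with no load, and only a thin even gap shows. Pushing down now.

{"method": "drive_tool", "body": {"deltas": [0, 0, 0.005, -0.0002, 0, 0, 0, 0, 0, 0.01, -0.0002, 0, 0, 0, 0, 0, 0.015, -0.0002, 0, 0, 0, 0, 0, 0.02, -0.0002, 0, 0, 0, 0, 0, 0.025, -0.0002, 0, 0, 0, 0, 0, 0.03, -0.0002, 0, 0, 0, 0, 0, 0.035, -0.0002, 0, 0, 0, 0, 0, 0.04, -0.0002, 0, 0, 0, 0, 0, 0.045, -0.0002, 0, 0, 0, 0, 0, 0.05, -0.0002, 0, 0, 0]}}

```text
time: 7.7
ee_pos: [0.5681, -0.2287, 0.0724]
ee_rot: [[0.0, 0.001, 1.0], [-1.0, 0.001, 0.0], [-0.001, -1.0, 0.001]]
force: [-0.3, 0.9, 4.4]
grip_width: 0.305
```

{"method": "drive_tool", "body": {"deltas": [0, 0, 0.001, 0, 0, 0, 0, 0, 0, 0.002, 0, 0, 0, 0, 0, 0, 0.003, 0, 0, 0, 0, 0, 0, 0.004, 0, 0, 0, 0, 0, 0, 0.005, 0, 0, 0, 0]}}

```text
time: 8.12
ee_pos: [0.5681, -0.2288, 0.068]
ee_rot: [[0.0, 0.001, 1.0], [-1.0, 0.0, 0.0], [-0.0, -1.0, 0.001]]
force: [-0.9, 1.2, 3.7]
grip_width: 0.304
```

{"method": "drive_tool", "body": {"deltas": [0, 0, 0.001, 0, 0, 0, 0, 0, 0, 0.002, 0, 0, 0, 0, 0, 0, 0.003, 0, 0, 0, 0]}}

```text
time: 8.37
ee_pos: [0.5682, -0.2288, 0.0662]
ee_rot: [[0.0, 0.002, 1.0], [-1.0, 0.0, 0.0], [-0.0, -1.0, 0.002]]
force: [-1.9, 2.4, 12.7]
grip_width: 0.306
```

{"method": "drive_tool", "body": {"deltas": [0, 0, 0.001, 0, 0, 0, 0, 0, 0, 0.001, 0, 0, 0, 0, 0, 0, 0.001, 0, 0, 0, 0]}}

```text
time: 8.62
ee_pos: [0.5682, -0.2288, 0.0657]
ee_rot: [[0.0, 0.002, 1.0], [-1.0, -0.0, 0.0], [0.0, -1.0, 0.002]]
force: [-3.2, 2.6, 12.7]
grip_width: 0.303
```

The spacer has seated: contact came at about 0.067 and the force is steady at 12.7 N. Releasing and backing up.

{"method": "drive_tool", "body": {"deltas": [1, 0, 0, 0, 0, 0, 0, 1, 0, 0, 0, 0, 0, 0, 1, 0, 0, 0, 0, 0, 0, 1, 0, 0, 0, 0, 0, 0, 1, 0, 0, 0, 0, 0, 0, 1, 0, 0, 0, 0, 0, 0, 1, 0, -0.03, 0, 0, 0, 0, 1, 0, -0.07, 0, 0, 0, 0, 1, 0, -0.1, 0, 0, 0, 0, 1, 0, -0.1, 0, 0, 0, 0, 1, 0, -0.1, 0, 0, 0, 0]}}

```text
time: 9.53
ee_pos: [0.5696, -0.2295, 0.1665]
ee_rot: [[0.0, 0.006, 1.0], [-1.0, -0.002, 0.0], [0.002, -1.0, 0.006]]
force: [-0.0, -0.0, -0.2]
grip_width: 1.005
```

```bash
python3 -c "
from h import *
i=eyes.camera_info('wrist');w=eyes.camera('wrist');cv2.imwrite('pics/w8.png',w)
s=eyes.camera('scene');cv2.imwrite('pics/s8.png',cv2.resize(s[90:175,180:290],None,fx=7,fy=7,interpolation=cv2.INTER_CUBIC))
json.dump({k:np.array(v).tolist() for k,v in i.items()},open('w8.json','w'))
print(proj(i,[.568,-.229,.12]),proj(i,[.568,-.229,.086]))
to([.589,.159,.12])
"
```

```text
[317.3721 231.2386] [317.5883 213.4035]
t 9.63 at [ 0.5674 -0.2286  0.1629] F [-0.1949  0.3855 -0.0372] w 0.997
d [-0.3876  0.0433  0.0217] rv [ 0.0008  0.0002 -0.0009]
```

View pics/w8.png

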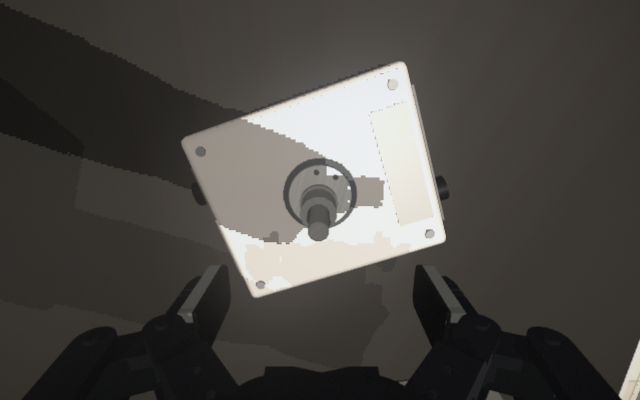

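View pics/s8.png

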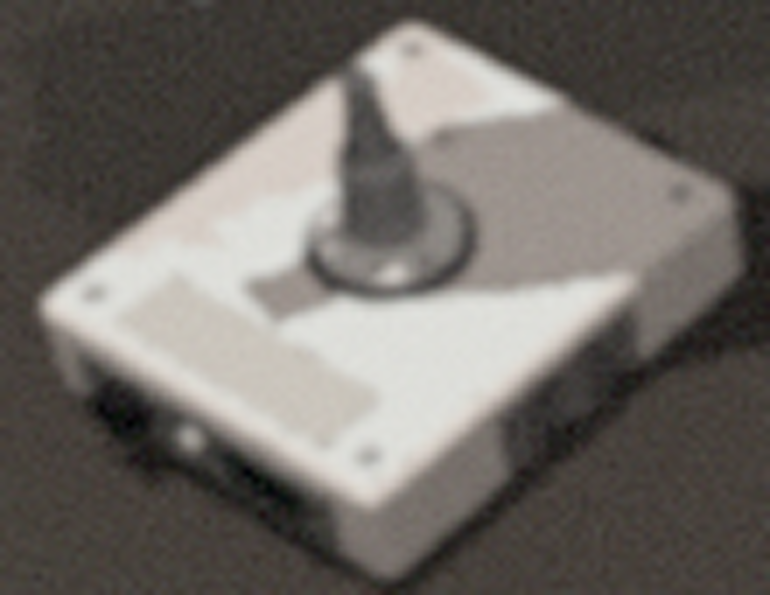

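The spacer is seated on the shoulder, with the wrist view showing the tip at (318,231) and the spacer below it. Next is the washer.

{"method": "drive_tool", "body": {"deltas": [1, -0.04, 0, 0.002, 0, 0, 0, 1, -0.08, 0, 0.004, 0, 0, 0, 1, -0.12, 0.01, 0.006, 0, 0, 0, 1, -0.16, 0.02, 0.008, 0, 0, 0, 1, -0.2, 0.03, 0.01, 0, 0, 0, 1, -0.24, 0.04, 0.012, 0, 0, 0, 1, -0.28, 0.05, 0.014, 0, 0, 0, 1, -0.32, 0.06, 0.016, 0, 0, 0, 1, -0.36, 0.07, 0.018, 0, 0, 0, 1, -0.388, 0.07, 0.022, 0, 0, 0, 1, -0.388, 0.07, 0.022, 0, 0, 0, 1, -0.388, 0.07, 0.022, 0, 0, 0]}}

```text
time: 10.63
ee_pos: [0.5882, 0.1607, 0.0915]
ee_rot: [[0.004, -0.004, 1.0], [-1.0, -0.001, 0.004], [0.001, -1.0, -0.004]]
force: [-0.7, -0.5, 0.9]
grip_width: 1.0
```

```bash
python3 -c "
from h import *
eyes.camera('top');i=eyes.camera_info('wrist');w=eyes.camera('wrist');cv2.imwrite('pics/w9.png',w)
json.dump({k:np.array(v).tolist() for k,v in i.items()},open('w9.json','w'))
print(proj(i,[.589,.159,.009]))
to([.589,.159,.004])
"
```

```text
[321.4333 213.3315]
t 10.73 at [0.5888 0.1584 0.0925] F [0.0645 0.2844 0.188 ] w 0.997
d [-0.0007  0.0885  0.0004] rv [ 0.0024 -0.      0.0009]
```

View pics/w9.png

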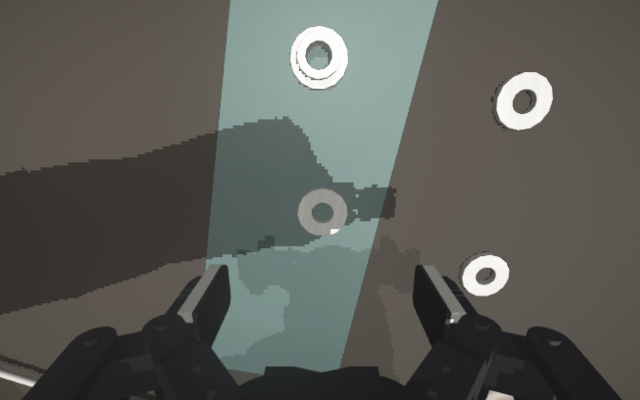

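{"method": "drive_tool", "body": {"deltas": [1, -0.002, 0.035, 0.001, 0.002, 0, 0.001, 1, -0.002, 0.07, 0.001, 0.002, 0, 0.001, 1, -0.002, 0.08, 0.001, 0.002, 0, 0.001, 1, -0.002, 0.08, 0.001, 0.002, 0, 0.001, 1, -0.002, 0.08, 0.001, 0.002, 0, 0.001]}}

```text
time: 11.15
ee_pos: [0.5906, 0.1599, 0.014]
ee_rot: [[-0.002, 0.001, 1.0], [-1.0, 0.001, -0.002], [-0.001, -1.0, 0.001]]
force: [0.3, 0.0, 0.6]
grip_width: 0.997
```

```bash
python3 -c "
from h import *
eyes.camera('top');i=eyes.camera_info('wrist');w=eyes.camera('wrist');cv2.imwrite('pics/w10.png',w)
print(proj(i,[.5898,.160,.009]))
to([.5898,.160,.004])
"
```

```text
[315.9533 263.0557]
t 11.25 at [0.5927 0.161  0.0161] F [-0.7276 -0.019  -0.4288] w 1.002
d [ 0.001   0.0121 -0.0029] rv [-0.0059 -0.0009 -0.0024]
```

View pics/w10.png

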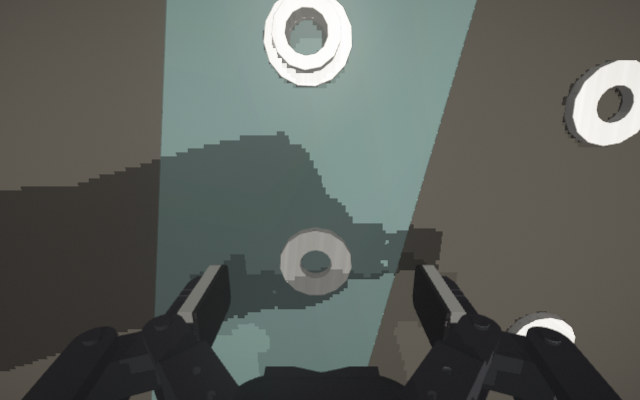

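{"method": "drive_tool", "body": {"deltas": [1, 0.001, 0.009, -0.002, -0.005, 0, -0.002, 1, 0.001, 0.012, -0.0025, -0.005, 0, -0.002, 1, 0.001, 0.012, -0.0025, -0.005, 0, -0.002, 1, 0.001, 0.012, -0.0025, -0.005, 0, -0.002]}}

```text
time: 11.58
ee_pos: [0.5883, 0.1603, 0.0021]
ee_rot: [[0.0, -0.003, 1.0], [-1.0, -0.001, 0.0], [0.001, -1.0, -0.003]]
force: [0.4, -0.1, -0.0]
grip_width: 1.0
```

```bash
python3 -c "
from h import *
eyes.camera('top');
to([.5898,.160,.004])
"
```

```text
t 11.63 at [0.5885 0.1604 0.0022] F [-0.0831  0.4709  0.596 ] w 1.003
d [ 0.0004 -0.0018  0.0013] rv [0.0023 0.0004 0.0005]
```

{"method": "drive_tool", "body": {"deltas": [1, 0.0004, -0.0018, 0.001, 0.0015, 0, 0, 1, 0.0004, -0.0018, 0.001, 0.0015, 0, 0, 0, 0.0004, -0.0018, 0.001, 0.0015, 0, 0, 0, 0.0004, -0.0018, 0.001, 0.0015, 0, 0, 0, 0.0004, -0.0018, 0.001, 0.0015, 0, 0, 0, 0.0004, -0.0018, 0.001, 0.0015, 0, 0, 0, 0.0004, -0.0018, 0.001, 0.0015, 0, 0, 0, 0.0004, -0.0018, 0.001, 0.0015, 0, 0]}}

```text
time: 12.3
ee_pos: [0.5898, 0.16, 0.0043]
ee_rot: [[0.0, -0.0, 1.0], [-1.0, -0.0, 0.0], [0.0, -1.0, -0.0]]
force: [-0.3, 0.1, 4.5]
grip_width: 0.401
```

```bash
python3 -c "
from h import *
i=eyes.camera_info('wrist');w=eyes.camera('wrist');cv2.imwrite('pics/w11.png',cv2.resize(w[200:380,220:420],None,fx=3.3,fy=3.3,interpolation=cv2.INTER_CUBIC))
to([.568,-.229,.165])
"
```

```text
t 12.35 at [0.5898 0.16   0.0043] F [-0.9935 -0.3084  3.1341] w 0.403
d [ 0.389  -0.1606 -0.0219] rv [0.0002 0.0002 0.0003]
```

View pics/w11.png

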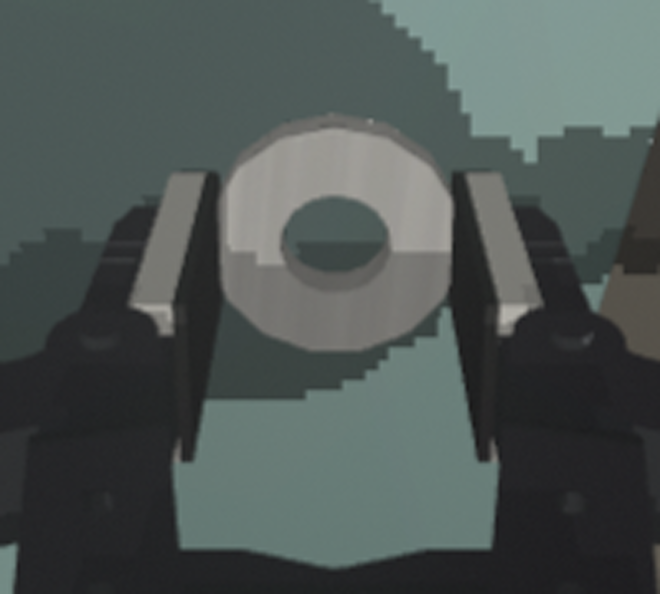

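{"method": "drive_tool", "body": {"deltas": [0, 0, -0.04, 0, 0, 0, 0, 0, 0.01, -0.08, 0, 0, 0, 0, 0, 0.04, -0.12, -0.002, 0, 0, 0, 0, 0.08, -0.15, -0.004, 0, 0, 0, 0, 0.12, -0.16, -0.006, 0, 0, 0, 0, 0.16, -0.16, -0.008, 0, 0, 0, 0, 0.2, -0.16, -0.01, 0, 0, 0, 0, 0.24, -0.16, -0.012, 0, 0, 0, 0, 0.28, -0.16, -0.014, 0, 0, 0, 0, 0.32, -0.16, -0.016, 0, 0, 0, 0, 0.36, -0.16, -0.018, 0, 0, 0, 0, 0.4, -0.16, -0.022, 0, 0, 0]}}

```text
time: 13.35
ee_pos: [0.5674, -0.239, 0.1635]
ee_rot: [[0.0, -0.001, 1.0], [-1.0, -0.0, 0.0], [0.0, -1.0, -0.001]]
force: [0.8, 0.1, -0.4]
grip_width: 0.403
```

{"method": "drive_tool", "body": {"deltas": [0, 0.012, 0, 0, 0, 0, 0, 0, 0.012, 0, 0, 0, 0, 0, 0, 0.012, 0, 0, 0, 0, 0, 0, 0.012, 0, 0, 0, 0, 0]}}

```text
time: 13.68
ee_pos: [0.5678, -0.2479, 0.1635]
ee_rot: [[0.001, -0.002, 1.0], [-1.0, 0.001, 0.001], [-0.001, -1.0, -0.002]]
force: [-0.2, 0.6, 0.0]
grip_width: 0.398
```

```bash
python3 -c "
from h import *
eyes.camera('top');i=eyes.camera_info('wrist');p=telemetry.state()['ee_pos'];w=eyes.camera('wrist');cv2.imwrite('pics/w12.png',cv2.resize(w[150:330,220:420],None,fx=3.3,fy=3.3,interpolation=cv2.INTER_CUBIC))
json.dump(dict(p=p.tolist(),**{k:np.array(v).tolist() for k,v in i.items()}),open('w12.json','w'))
print(proj(i,[.5685,-.2290,.12]),proj(i,p+[0,0,.0047]))
to([.568,-.229,.165])
"
```

```text
[321.1978 206.1372] [320.0547 272.9521]
t 13.78 at [ 0.5682 -0.2473  0.1639] F [ 0.8108  1.191  -0.4812] w 0.4
d [-0.0183 -0.0011 -0.0001] rv [ 0.0015  0.0025 -0.    ]
```

View pics/w12.png

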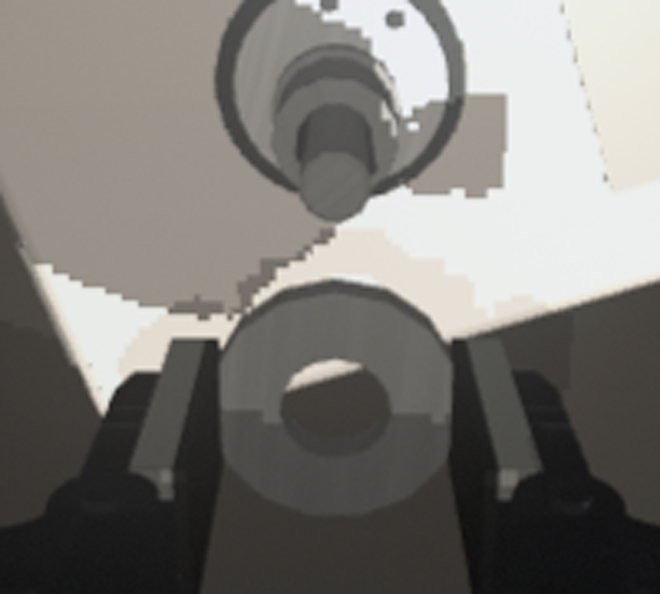

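```bash
python3 -c "
from h import *
i=json.load(open('w12.json'));p=i['p'];print(p)
a=world(i,321.5,206,.12);b=world(i,321.8,272.4,p[2]+.0047);print(a,b,a-b, b-p)
to([.568,-.229,.165])
"
```

```text
[0.5680029862375309, -0.24752083601903688, 0.1637148177784866]
[ 0.5687 -0.2289  0.12  ] [ 0.5689 -0.2472  0.1684] [-0.0002  0.0183 -0.0484] [0.0009 0.0003 0.0047]
t 13.78 at [ 0.5682 -0.2473  0.1639] F [ 0.8108  1.191  -0.4812] w 0.4
d [-0.0183 -0.0011 -0.0001] rv [ 0.0015  0.0025 -0.    ]
```

{"method": "drive_tool", "body": {"deltas": [0, -0.0183, 0, -0.0001, 0.001, 0.002, 0, 0, -0.0183, 0.02, -0.0001, 0.001, 0.002, 0, 0, -0.0183, 0.036, -0.0001, 0.001, 0.002, 0, 0, -0.0183, 0.036, -0.0001, 0.001, 0.002, 0, 0, -0.0183, 0.036, -0.0001, 0.001, 0.002, 0, 0, -0.0183, 0.036, -0.0001, 0.001, 0.002, 0]}}

```text
time: 14.28
ee_pos: [0.5685, -0.2301, 0.1289]
ee_rot: [[-0.0, 0.001, 1.0], [-1.0, -0.001, -0.0], [0.001, -1.0, 0.001]]
force: [0.3, 0.5, -0.5]
grip_width: 0.405
```

```bash
python3 -c "
from h import *
eyes.camera('top');to([.568,-.229,.12])
"
```

```text
t 14.33 at [ 0.5687 -0.2304  0.1293] F [0.1556 0.2584 0.2022] w 0.401
d [-0.0015  0.0093 -0.0008] rv [-0.0019 -0.0008  0.0013]
```

{"method": "drive_tool", "body": {"deltas": [0, -0.0013, 0, -0.0007, -0.001, 0, 0.001, 0, -0.0013, 0.002, -0.0007, -0.001, 0, 0.001, 0, -0.0013, 0.004, -0.0007, -0.001, 0, 0.001, 0, -0.0013, 0.006, -0.0007, -0.001, 0, 0.001, 0, -0.0013, 0.008, -0.0007, -0.001, 0, 0.001, 0, -0.0013, 0.01, -0.0007, -0.001, 0, 0.001, 0, -0.0013, 0.01, -0.0007, -0.001, 0, 0.001]}}

```text
time: 14.92
ee_pos: [0.5667, -0.2294, 0.1173]
ee_rot: [[-0.002, -0.002, 1.0], [-1.0, 0.001, -0.002], [-0.001, -1.0, -0.002]]
force: [0.2, -0.8, 0.1]
grip_width: 0.399
```

```bash
python3 -c "
from h import *
i=eyes.camera_info('wrist');w=eyes.camera('wrist');cv2.imwrite('pics/w13.png',cv2.resize(w[150:330,220:420],None,fx=3.3,fy=3.3,interpolation=cv2.INTER_CUBIC))
to([.568,-.229,.12])
"
```

```text
t 14.97 at [ 0.5668 -0.2294  0.1175] F [ 0.0349  0.579  -0.3549] w 0.401
d [-0.0004 -0.0025  0.0012] rv [ 0.0019 -0.0019 -0.0008]
```

View pics/w13.png

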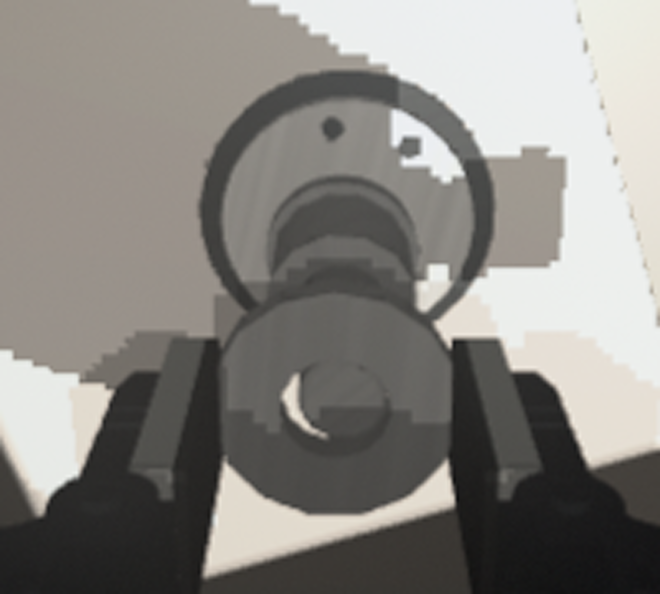

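The washer is over the tip: the spindle is visible inside the bore, slightly to the right. I'll recentre by +1.2 mm in x and go down.

{"method": "drive_tool", "body": {"deltas": [0, -0.0003, 0, 0.0012, 0.002, -0.001, 0, 0, -0.0003, 0.002, 0.0012, 0.002, -0.001, 0, 0, -0.0003, 0.006, 0.0012, 0.002, -0.001, 0, 0, -0.0003, 0.01, 0.0012, 0.002, -0.001, 0, 0, -0.0003, 0.014, 0.0012, 0.002, -0.001, 0, 0, -0.0003, 0.018, 0.0012, 0.002, -0.001, 0, 0, -0.0003, 0.022, 0.0012, 0.002, -0.001, 0, 0, -0.0003, 0.026, 0.0012, 0.002, -0.001, 0, 0, -0.0003, 0.026, 0.0012, 0.002, -0.001, 0]}}

```text
time: 15.72
ee_pos: [0.5677, -0.2289, 0.0908]
ee_rot: [[-0.001, -0.001, 1.0], [-1.0, 0.001, -0.001], [-0.001, -1.0, -0.001]]
force: [0.3, -0.3, -2.4]
grip_width: 0.401
```

```bash
python3 -c "
from h import *
i=eyes.camera_info('wrist');w=eyes.camera('wrist');cv2.imwrite('pics/w14.png',cv2.resize(w[150:330,220:420],None,fx=3.3,fy=3.3,interpolation=cv2.INTER_CUBIC))
to([.568,-.229,.0867])
"
```

```text
t 15.77 at [ 0.5679 -0.229   0.0912] F [-0.1087 -0.6898 -0.3515] w 0.401
d [0.     0.0045 0.0001] rv [ 0.0002 -0.0009 -0.001 ]
```

View pics/w14.png

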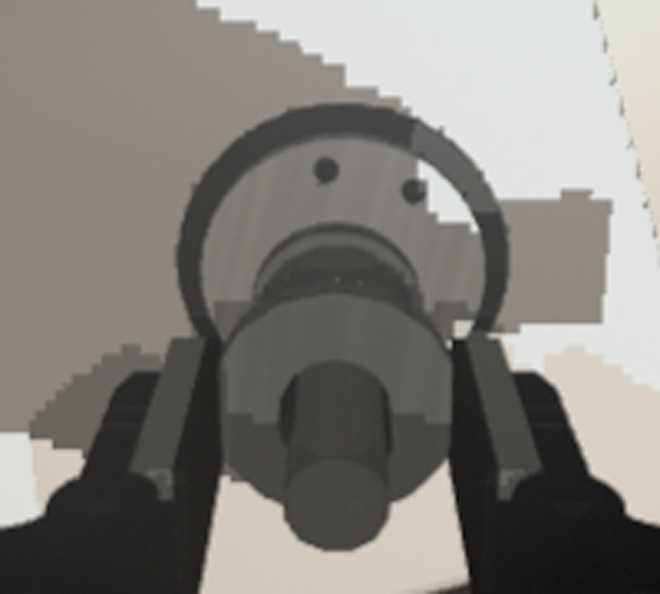

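Threaded, and now about 4.5 mm above its seat. Pressing down gently.

{"method": "drive_tool", "body": {"deltas": [0, 0, 0.001, 0, 0, 0, 0, 0, 0, 0.002, 0, 0, 0, 0, 0, 0, 0.003, 0, 0, 0, 0, 0, 0, 0.004, 0, 0, 0, 0, 0, 0, 0.0045, 0, 0, 0, 0, 0, 0, 0.0045, 0, 0, 0, 0]}}

```text
time: 16.27
ee_pos: [0.5684, -0.2292, 0.0876]
ee_rot: [[-0.001, 0.001, 1.0], [-1.0, 0.0, -0.001], [-0.0, -1.0, 0.001]]
force: [-0.2, 0.6, 0.6]
grip_width: 0.402
```

{"method": "drive_tool", "body": {"deltas": [0, 0, 0.001, 0, 0, 0, 0, 0, 0, 0.002, 0, 0, 0, 0, 0, 0, 0.003, 0, 0, 0, 0, 0, 0, 0.003, 0, 0, 0, 0]}}

```text
time: 16.6
ee_pos: [0.5687, -0.2292, 0.0859]
ee_rot: [[-0.001, 0.002, 1.0], [-1.0, 0.0, -0.001], [-0.0, -1.0, 0.002]]
force: [-1.4, 1.5, 7.1]
grip_width: 0.404
```

```bash
python3 -c "
from h import *
i=eyes.camera_info('wrist');w=eyes.camera('wrist');cv2.imwrite('pics/w15.png',cv2.resize(w[150:330,220:420],None,fx=3.3,fy=3.3,interpolation=cv2.INTER_CUBIC))
to([.568,-.229,.0857])
"
```

```text
t 16.65 at [ 0.5687 -0.2292  0.0859] F [-2.2163  0.7671  6.2599] w 0.402
d [-0.0002  0.0002 -0.0007] rv [-0.0025 -0.0007 -0.    ]
```

View pics/w15.png

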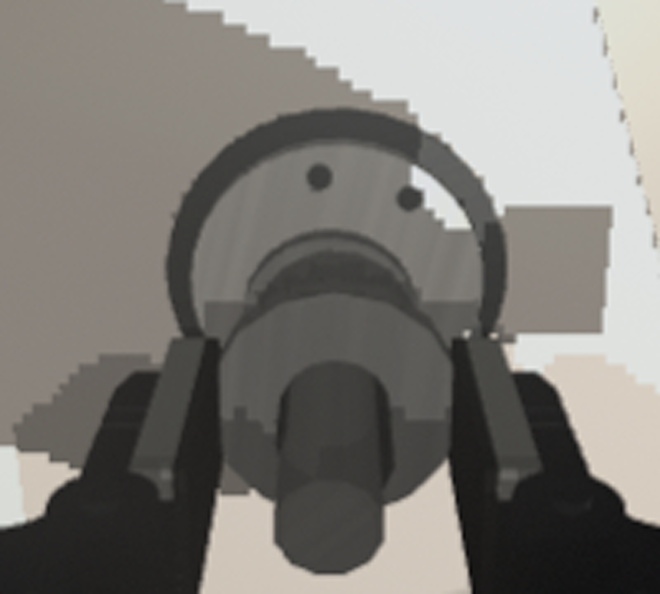

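{"method": "drive_tool", "body": {"deltas": [0, 0, 0.001, -0.0005, 0, 0, 0, 0, 0, 0.002, -0.0005, 0, 0, 0, 0, 0, 0.002, -0.0005, 0, 0, 0, 0, 0, 0.002, -0.0005, 0, 0, 0]}}

```text
time: 16.98
ee_pos: [0.5687, -0.2292, 0.0851]
ee_rot: [[-0.001, 0.004, 1.0], [-1.0, -0.0, -0.001], [0.0, -1.0, 0.004]]
force: [-2.3, 1.9, 11.4]
grip_width: 0.397
```

{"method": "drive_tool", "body": {"deltas": [0, 0, 0.002, 0, 0, 0, 0, 0, 0, 0.002, 0, 0, 0, 0, 0, 0, 0.002, 0, 0, 0, 0]}}

```text
time: 17.23
ee_pos: [0.5687, -0.2293, 0.0839]
ee_rot: [[-0.001, 0.005, 1.0], [-1.0, -0.001, -0.001], [0.001, -1.0, 0.005]]
force: [-4.5, 2.7, 15.2]
grip_width: 0.4
```

{"method": "drive_tool", "body": {"deltas": [1, 0, 0, 0, 0, 0, 0, 1, 0, 0, 0, 0, 0, 0, 1, 0, 0, 0, 0, 0, 0, 1, 0, 0, 0, 0, 0, 0, 1, 0, 0, 0, 0, 0, 0, 1, 0, -0.03, 0, 0, 0, 0, 1, 0, -0.07, 0, 0, 0, 0, 1, 0, -0.08, 0, 0, 0, 0, 1, 0, -0.08, 0, 0, 0, 0]}}

```text
time: 17.98
ee_pos: [0.5705, -0.2304, 0.165]
ee_rot: [[-0.001, 0.009, 1.0], [-1.0, -0.003, -0.001], [0.003, -1.0, 0.009]]
force: [1.0, -0.1, -0.3]
grip_width: 0.998
```

```bash
python3 -c "
from h import *
i=eyes.camera_info('wrist');w=eyes.camera('wrist');cv2.imwrite('pics/w16.png',cv2.resize(w[120:300,220:420],None,fx=3.3,fy=3.3,interpolation=cv2.INTER_CUBIC))
s=eyes.camera('scene');cv2.imwrite('pics/s16.png',cv2.resize(s[90:175,180:290],None,fx=7,fy=7,interpolation=cv2.INTER_CUBIC))
S=eyes.camera_info('scene')
f=lambda q:((q[0]-180+.5)*7-.5,(q[1]-90+.5)*7-.5)
for z in (.086,.092): print(f(proj(S,[.568,-.229,z])))
print(f(proj(S,[.568+.019*.69,-.229-.019*.0-.0,.092])))
to([.587,.264,.12])
"
```

```text
(np.float64(374.7059544201662), np.float64(159.95339409331862))
(np.float64(372.0371891030961), np.float64(146.51675388285258))
(np.float64(337.8364155824555), np.float64(161.2972392700828))
t 18.08 at [ 0.568  -0.2293  0.1606] F [-0.2833  0.2185 -0.3942] w 0.997
d [-0.4933  0.0407  0.0185] rv [-0.0019 -0.0008 -0.0001]
```

View pics/w16.png

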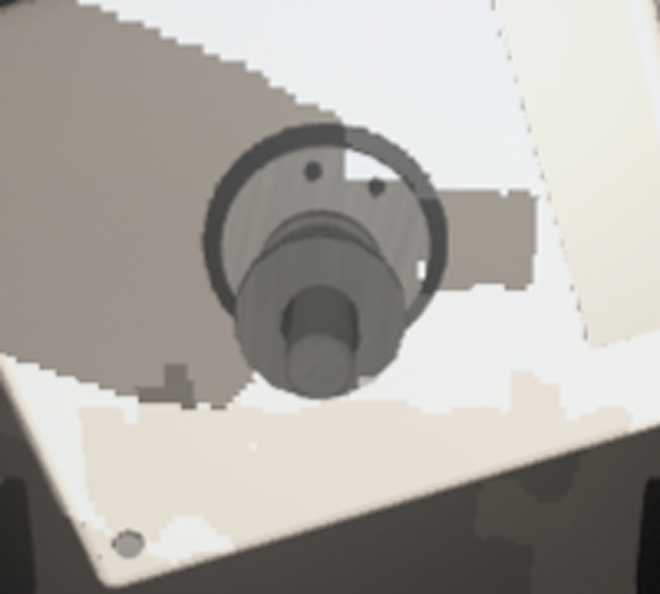

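View pics/s16.png

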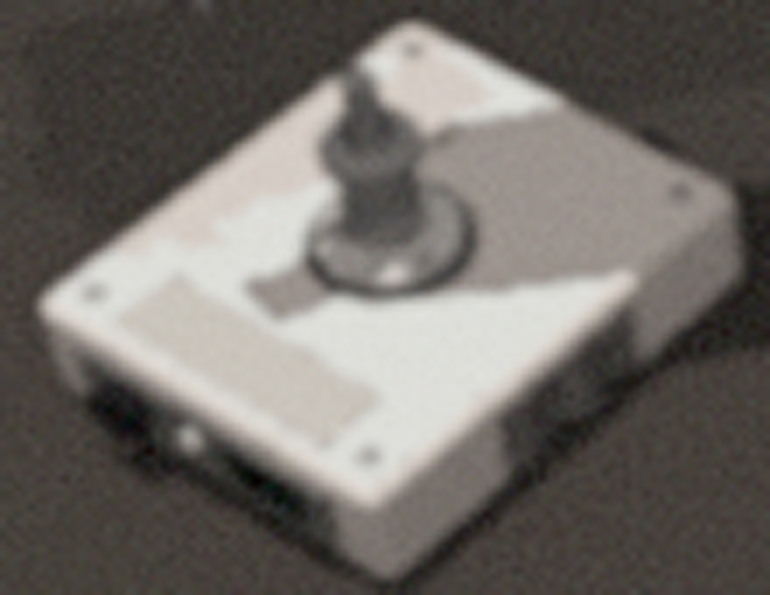

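The washer is down on the spacer: its centre in the scene crop is about (370,146), against (372,147) predicted for a seated top face. Next is the bushing.

```bash
python3 -c "
from h import *
i=json.load(open('w9.json'));print(world(i,318.5,55,.023))
"
```

```text
[0.5872 0.2659 0.023 ]
```

{"method": "drive_tool", "body": {"deltas": [1, -0.041, 0, 0.002, 0, 0, 0, 1, -0.082, 0, 0.004, 0, 0, 0, 1, -0.123, 0.01, 0.006, 0, 0, 0, 1, -0.164, 0.02, 0.008, 0, 0, 0, 1, -0.205, 0.03, 0.01, 0, 0, 0, 1, -0.246, 0.04, 0.012, 0, 0, 0, 1, -0.287, 0.05, 0.014, 0, 0, 0, 1, -0.328, 0.06, 0.016, 0, 0, 0, 1, -0.369, 0.06, 0.018, 0, 0, 0, 1, -0.41, 0.06, 0.018, 0, 0, 0, 1, -0.45, 0.06, 0.018, 0, 0, 0, 1, -0.48, 0.06, 0.0185, 0, 0, 0]}}

```text
time: 19.08
ee_pos: [0.5847, 0.2539, 0.0981]
ee_rot: [[0.002, -0.003, 1.0], [-1.0, -0.0, 0.002], [0.0, -1.0, -0.003]]
force: [0.9, -0.6, -0.2]
grip_width: 0.999
```

{"method": "drive_tool", "body": {"deltas": [1, -0.013, 0, 0, 0, 0, 0, 1, -0.013, 0, 0, 0, 0, 0, 1, -0.013, 0, 0, 0, 0, 0, 1, -0.013, 0, 0, 0, 0, 0]}}

```text
time: 19.42
ee_pos: [0.586, 0.2621, 0.0995]
ee_rot: [[-0.002, -0.001, 1.0], [-1.0, -0.001, -0.002], [0.001, -1.0, -0.001]]
force: [0.2, -0.9, -0.3]
grip_width: 1.003
```

```bash
python3 -c "
from h import *
eyes.camera('top');i=eyes.camera_info('wrist');w=eyes.camera('wrist');cv2.imwrite('pics/w17.png',w)
json.dump({k:np.array(v).tolist() for k,v in i.items()},open('w17.json','w'))
print(proj(i,[.587,.264,.023]))
to([.587,.264,.0115])
"
```

```text
[321.291 212.994]
t 19.52 at [0.5866 0.2618 0.1003] F [ 0.1449 -0.9067 -0.0387] w 0.996
d [-0.0023  0.0888  0.0004] rv [ 0.0002 -0.0032  0.0004]
```

View pics/w17.png

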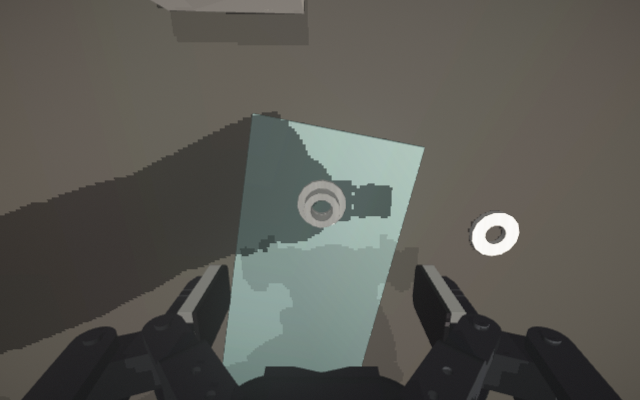

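```bash
python3 -c "
from h import *
w=cv2.imread('pics/w17.png');cv2.imwrite('pics/w17c.png',cv2.resize(w[170:240,285:360],None,fx=8,fy=8,interpolation=cv2.INTER_CUBIC))
"
```

```text
(no output)
```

View pics/w17c.png

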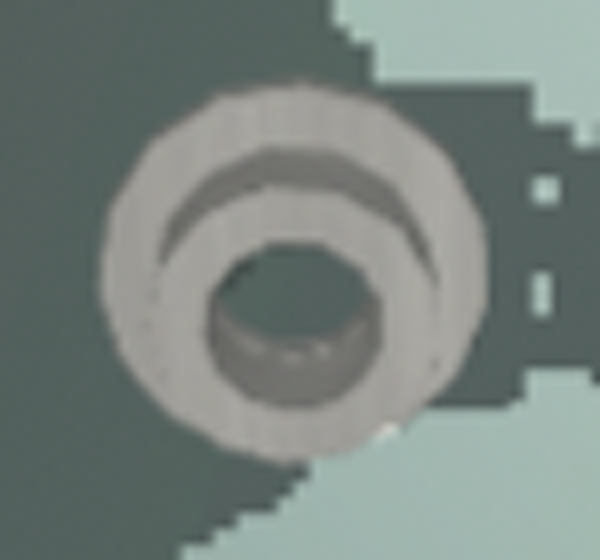

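{"method": "drive_tool", "body": {"deltas": [1, -0.0038, 0.04, 0.0007, 0, -0.002, 0, 1, -0.0038, 0.07, 0.0007, 0, -0.002, 0, 1, -0.0038, 0.08, 0.0007, 0, -0.002, 0, 1, -0.0038, 0.08, 0.0007, 0, -0.002, 0, 1, -0.0038, 0.08, 0.0007, 0, -0.002, 0, 1, -0.0038, 0.08, 0.0007, 0, -0.002, 0]}}

```text
time: 20.02
ee_pos: [0.5891, 0.2677, 0.0229]
ee_rot: [[0.0, 0.004, 1.0], [-1.0, 0.002, 0.0], [-0.002, -1.0, 0.004]]
force: [-0.0, -0.0, -0.1]
grip_width: 0.996
```

```bash
python3 -c "
from h import *
eyes.camera('top');eyes.camera('top')
to([.5873,.2655,.011])
"
```

```text
t 20.12 at [0.5893 0.2682 0.0233] F [-0.0086  0.3143 -0.0217] w 0.997
d [ 0.0027  0.0123 -0.002 ] rv [-0.005   0.0008 -0.0023]
```

{"method": "drive_tool", "body": {"deltas": [1, 0.0023, 0.012, -0.0015, -0.003, 0, -0.002, 1, 0.0023, 0.012, -0.0015, -0.003, 0, -0.002, 1, 0.0023, 0.012, -0.0015, -0.003, 0, -0.002, 1, 0.0023, 0.012, -0.0015, -0.003, 0, -0.002]}}

```text
time: 20.45
ee_pos: [0.5857, 0.2653, 0.0085]
ee_rot: [[0.001, -0.003, 1.0], [-1.0, -0.002, 0.001], [0.002, -1.0, -0.003]]
force: [-0.0, -0.2, -0.3]
grip_width: 1.001
```

```bash
python3 -c "
from h import *
i=eyes.camera_info('wrist');w=eyes.camera('wrist');cv2.imwrite('pics/w18.png',cv2.resize(w[200:380,220:420],None,fx=3.3,fy=3.3,interpolation=cv2.INTER_CUBIC))
to([.5873,.2655,.011])
"
```

```text
t 20.5 at [0.586  0.2654 0.0088] F [ 0.0519 -0.0583  0.1021] w 0.997
d [-0.0001 -0.0022  0.0013] rv [0.002  0.0013 0.0015]
```

View pics/w18.png

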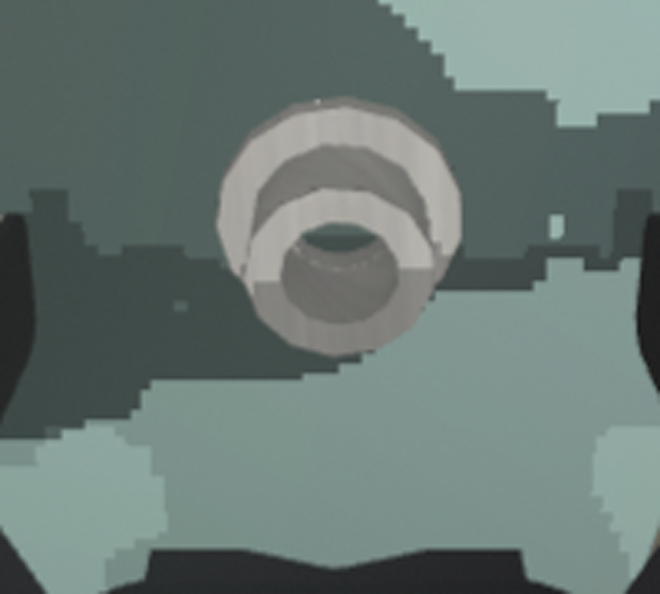

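Centred. I'll raise 2.5 mm to clear the flange, then close.

{"method": "drive_tool", "body": {"deltas": [1, 0, -0.0026, 0.001, 0.0015, 0.001, 0.001, 1, 0, -0.0026, 0.001, 0.0015, 0.001, 0.001, 1, 0, -0.0026, 0.001, 0.0015, 0.001, 0.001, 0, 0, -0.0026, 0.001, 0.0015, 0.001, 0.001, 0, 0, -0.0026, 0.001, 0.0015, 0.001, 0.001, 0, 0, -0.0026, 0.001, 0.0015, 0.001, 0.001, 0, 0, -0.0026, 0.001, 0.0015, 0.001, 0.001, 0, 0, -0.0026, 0.001, 0.0015, 0.001, 0.001, 0, 0, -0.0026, 0.001, 0.0015, 0.001, 0.001, 0, 0, -0.0026, 0.001, 0.0015, 0.001, 0.001]}}

```text
time: 21.33
ee_pos: [0.5873, 0.2655, 0.0117]
ee_rot: [[0.0, 0.0, 1.0], [-1.0, -0.0, 0.0], [0.0, -1.0, 0.0]]
force: [-0.6, 0.2, 1.9]
grip_width: 0.29
```

```bash
python3 -c "
from h import *
i=eyes.camera_info('wrist');w=eyes.camera('wrist');cv2.imwrite('pics/w19.png',cv2.resize(w[200:380,220:420],None,fx=3.3,fy=3.3,interpolation=cv2.INTER_CUBIC))
to([.568,-.247,.165])
"
```

```text
t 21.38 at [0.5872 0.2655 0.0116] F [ 0.3687 -0.2773  1.7301] w 0.286
d [ 0.5125 -0.1532 -0.0193] rv [-0.0001  0.0002  0.0003]
```

View pics/w19.png

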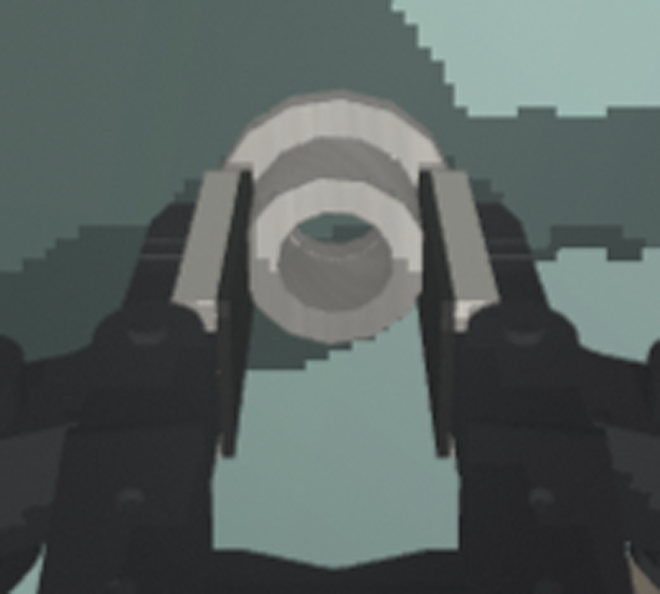

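{"method": "drive_tool", "body": {"deltas": [0, 0, -0.04, 0, 0, 0, 0, 0, 0.01, -0.08, 0, 0, 0, 0, 0, 0.04, -0.12, -0.002, 0, 0, 0, 0, 0.08, -0.15, -0.004, 0, 0, 0, 0, 0.12, -0.16, -0.006, 0, 0, 0, 0, 0.16, -0.16, -0.008, 0, 0, 0, 0, 0.2, -0.16, -0.01, 0, 0, 0, 0, 0.24, -0.16, -0.012, 0, 0, 0, 0, 0.28, -0.16, -0.014, 0, 0, 0, 0, 0.32, -0.16, -0.016, 0, 0, 0, 0, 0.36, -0.16, -0.018, 0, 0, 0, 0, 0.4, -0.16, -0.019, 0, 0, 0]}}

```text
time: 22.38
ee_pos: [0.5673, -0.1336, 0.1714]
ee_rot: [[0.0, -0.001, 1.0], [-1.0, -0.0, 0.0], [0.0, -1.0, -0.001]]
force: [0.2, 0.4, -0.9]
grip_width: 0.285
```

{"method": "drive_tool", "body": {"deltas": [0, 0.04, 0, 0, 0, 0, 0, 0, 0.08, 0, 0, 0, 0, 0, 0, 0.112, 0, 0, 0, 0, 0, 0, 0.112, 0, 0, 0, 0, 0, 0, 0.112, 0, 0, 0, 0, 0, 0, 0.112, 0, 0, 0, 0, 0]}}

```text
time: 22.88
ee_pos: [0.5678, -0.2434, 0.171]
ee_rot: [[-0.0, -0.002, 1.0], [-1.0, 0.001, -0.0], [-0.001, -1.0, -0.002]]
force: [-0.4, -0.0, -1.6]
grip_width: 0.289
```

```bash
python3 -c "
from h import *
eyes.camera('top');i=eyes.camera_info('wrist');p=telemetry.state()['ee_pos'];w=eyes.camera('wrist');cv2.imwrite('pics/w20.png',cv2.resize(w[150:330,220:420],None,fx=3.3,fy=3.3,interpolation=cv2.INTER_CUBIC))
json.dump(dict(p=p.tolist(),**{k:np.array(v).tolist() for k,v in i.items()}),open('w20.json','w'))
to([.568,-.229,.165])
"
```

```text
t 22.98 at [ 0.5682 -0.2423  0.1714] F [ 0.644   0.868  -0.9428] w 0.286
d [-0.0133  0.0064 -0.0002] rv [ 0.0013  0.0019 -0.0002]
```

View pics/w20.png

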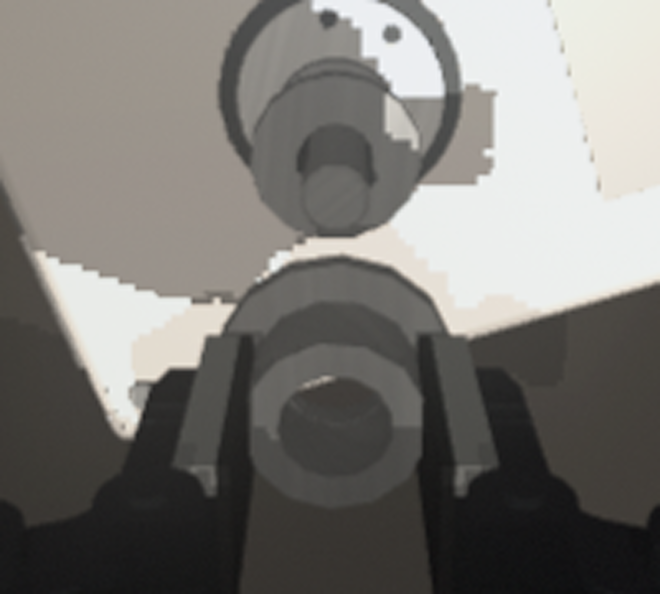

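```bash
python3 -c "
from h import *
i=json.load(open('w20.json'));p=i['p'];print(p)
f=lambda x,y:((x+.5)/3.3-.5+220,(y+.5)/3.3-.5+150)
a=world(i,*f(335,199),.12);b=world(i,*f(337,425),p[2]+.0114);print(a,b,a-b, b-p)
"
```

```text
[0.5680122621252178, -0.2426905855569838, 0.17120863910312417]
[ 0.5685 -0.2293  0.12  ] [ 0.5688 -0.2417  0.1826] [-0.0003  0.0125 -0.0626] [0.0008 0.0009 0.0114]
```

{"method": "drive_tool", "body": {"deltas": [0, -0.0128, 0, -0.0001, 0.001, 0.002, 0, 0, -0.0128, 0.02, -0.0001, 0.001, 0.002, 0, 0, -0.0128, 0.037, -0.0001, 0.001, 0.002, 0, 0, -0.0128, 0.037, -0.0001, 0.001, 0.002, 0, 0, -0.0128, 0.037, -0.0001, 0.001, 0.002, 0, 0, -0.0128, 0.037, -0.0001, 0.001, 0.002, 0]}}

```text
time: 23.48
ee_pos: [0.5687, -0.2299, 0.1356]
ee_rot: [[-0.0, 0.001, 1.0], [-1.0, -0.001, -0.0], [0.001, -1.0, 0.001]]
force: [0.2, 0.1, -0.1]
grip_width: 0.285
```

```bash
python3 -c "
from h import *
eyes.camera('top');eyes.camera('top');to([.568,-.2295,.123])
"
```

```text
t 23.58 at [ 0.5691 -0.2307  0.1362] F [-0.5488 -0.5035 -0.9153] w 0.286
d [-0.0012  0.0131 -0.0011] rv [-0.0028 -0.0011  0.0014]
```

{"method": "drive_tool", "body": {"deltas": [0, -0.001, 0.004, -0.0005, -0.001, -0.001, 0.001, 0, -0.001, 0.004, -0.0005, -0.001, -0.001, 0.001, 0, -0.001, 0.004, -0.0005, -0.001, -0.001, 0.001, 0, -0.001, 0.004, -0.0005, -0.001, -0.001, 0.001]}}

```text
time: 23.92
ee_pos: [0.5676, -0.2301, 0.1307]
ee_rot: [[-0.001, -0.0, 1.0], [-1.0, 0.0, -0.001], [-0.0, -1.0, -0.0]]
force: [-0.0, 0.3, -1.1]
grip_width: 0.288
```

```bash
python3 -c "
from h import *
eyes.camera('top');to([.568,-.2295,.123])
"
```

```text
t 23.97 at [ 0.5676 -0.2301  0.1307] F [ 0.3599  0.2755 -0.1326] w 0.286
d [-0.0006  0.0077  0.0004] rv [ 0.0004 -0.001  -0.0004]
```

{"method": "drive_tool", "body": {"deltas": [0, -0.0005, 0, 0.0004, 0, -0.001, 0, 0, -0.0005, 0.002, 0.0004, 0, -0.001, 0, 0, -0.0005, 0.004, 0.0004, 0, -0.001, 0, 0, -0.0005, 0.006, 0.0004, 0, -0.001, 0, 0, -0.0005, 0.008, 0.0004, 0, -0.001, 0, 0, -0.0005, 0.008, 0.0004, 0, -0.001, 0]}}

```text
time: 24.47
ee_pos: [0.5676, -0.2293, 0.1219]
ee_rot: [[0.0, -0.002, 1.0], [-1.0, 0.001, 0.0], [-0.001, -1.0, -0.002]]
force: [-0.1, -0.8, -0.3]
grip_width: 0.28
```

```bash
python3 -c "
from h import *
i=eyes.camera_info('wrist');w=eyes.camera('wrist');cv2.imwrite('pics/w21.png',cv2.resize(w[150:330,220:420],None,fx=3.3,fy=3.3,interpolation=cv2.INTER_CUBIC))
to([.568,-.2295,.1035])
"
```

```text
t 24.52 at [ 0.5677 -0.2293  0.1221] F [-0.0174 -0.0184  0.3976] w 0.287
d [0.0002 0.0186 0.0003] rv [ 0.0014  0.0002 -0.0009]
```

View pics/w21.png

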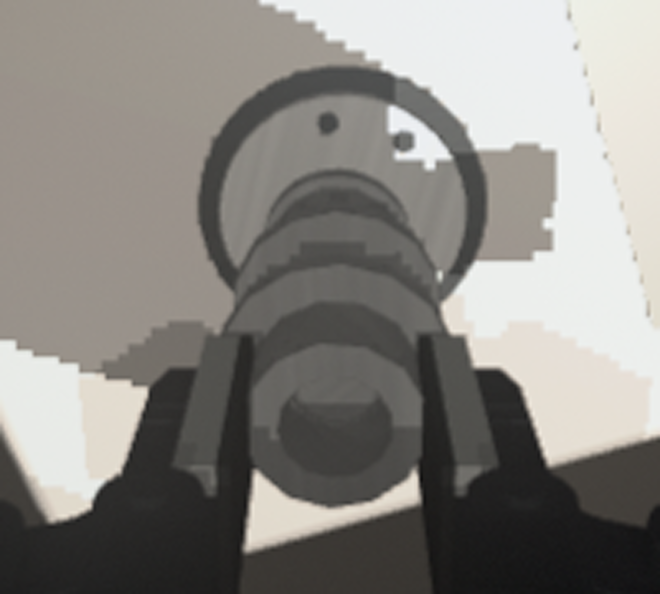

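It's threaded with no load. Pushing down.

{"method": "drive_tool", "body": {"deltas": [0, 0, 0.003, 0.0003, 0, 0, 0, 0, 0, 0.006, 0.0003, 0, 0, 0, 0, 0, 0.009, 0.0003, 0, 0, 0, 0, 0, 0.012, 0.0003, 0, 0, 0, 0, 0, 0.015, 0.0003, 0, 0, 0, 0, 0, 0.018, 0.0003, 0, 0, 0, 0, 0, 0.018, 0.0003, 0, 0, 0]}}

```text
time: 25.1
ee_pos: [0.5679, -0.2293, 0.1038]
ee_rot: [[0.0, -0.002, 1.0], [-1.0, 0.001, 0.0], [-0.001, -1.0, -0.002]]
force: [1.2, -0.9, -1.5]
grip_width: 0.284
```

{"method": "drive_tool", "body": {"deltas": [0, 0, 0.001, 0, 0, 0, 0, 0, 0, 0.002, 0, 0, 0, 0, 0, 0, 0.003, 0, 0, 0, 0, 0, 0, 0.003, 0, 0, 0, 0]}}

```text
time: 25.43
ee_pos: [0.5683, -0.2295, 0.1017]
ee_rot: [[0.0, -0.0, 1.0], [-1.0, 0.0, 0.0], [-0.0, -1.0, -0.0]]
force: [-1.3, -0.5, 0.9]
grip_width: 0.29
```

{"method": "drive_tool", "body": {"deltas": [0, 0, 0.001, 0, 0, 0, 0, 0, 0, 0.002, 0, 0, 0, 0, 0, 0, 0.003, 0, 0, 0, 0, 0, 0, 0.003, 0, 0, 0, 0]}}

```text
time: 25.77
ee_pos: [0.5686, -0.2296, 0.0995]
ee_rot: [[0.0, 0.001, 1.0], [-1.0, 0.0, 0.0], [-0.0, -1.0, 0.001]]
force: [-1.0, 1.5, 5.1]
grip_width: 0.286
```

{"method": "drive_tool", "body": {"deltas": [0, 0, 0.001, -0.0003, 0, 0, 0, 0, 0, 0.002, -0.0003, 0, 0, 0, 0, 0, 0.003, -0.0003, 0, 0, 0, 0, 0, 0.003, -0.0003, 0, 0, 0]}}

```text
time: 26.1
ee_pos: [0.5687, -0.2296, 0.0982]
ee_rot: [[0.0, 0.002, 1.0], [-1.0, -0.001, 0.0], [0.001, -1.0, 0.002]]
force: [-3.7, 1.2, 12.1]
grip_width: 0.29
```

{"method": "drive_tool", "body": {"deltas": [0, 0, 0.001, -0.0003, 0, 0, 0, 0, 0, 0.001, -0.0003, 0, 0, 0, 0, 0, 0.001, -0.0003, 0, 0, 0]}}

```text
time: 26.35
ee_pos: [0.5687, -0.2297, 0.0979]
ee_rot: [[0.0, 0.003, 1.0], [-1.0, -0.001, 0.0], [0.001, -1.0, 0.003]]
force: [-3.6, 1.4, 13.6]
grip_width: 0.287
```

{"method": "drive_tool", "body": {"deltas": [1, 0, -0.002, 0, 0, 0, 0, 1, 0, -0.002, 0, 0, 0, 0, 1, 0, -0.002, 0, 0, 0, 0, 1, 0, -0.002, 0, 0, 0, 0, 1, 0, -0.002, 0, 0, 0, 0, 1, 0, -0.03, 0, 0, 0, 0, 1, 0, -0.07, 0, 0, 0, 0, 1, 0, -0.08, 0, 0, 0, 0, 1, 0, -0.08, 0, 0, 0, 0, 1, 0, -0.08, 0, 0, 0, 0]}}

```text
time: 27.18
ee_pos: [0.5683, -0.2297, 0.1753]
ee_rot: [[0.0, 0.001, 1.0], [-1.0, -0.0, 0.0], [0.0, -1.0, 0.001]]
force: [0.3, 0.3, -0.5]
grip_width: 1.0
```

```bash
python3 -c "
from h import *
eyes.camera('top');i=eyes.camera_info('wrist');w=eyes.camera('wrist');cv2.imwrite('pics/w22.png',cv2.resize(w[120:300,220:420],None,fx=3.3,fy=3.3,interpolation=cv2.INTER_CUBIC))
cr=eyes.camera('scene');cv2.imwrite('pics/s22f.png',cr);cv2.imwrite('pics/s22.png',cv2.resize(cr[90:175,180:290],None,fx=7,fy=7,interpolation=cv2.INTER_CUBIC))
S=eyes.camera_info('scene')
f=lambda q:((q[0]-180+.5)*7-.5,(q[1]-90+.5)*7-.5)
g=lambda q:((q[0]-220+.5)*3.3-.5,(q[1]-120+.5)*3.3-.5)
for z in (.092,.097,.112,.12):
  print(z,f(proj(S,[.568,-.229,z])),g(proj(i,[.5687,-.229,z])))
to([.568,-.2295,.1035])
"
```

```text
0.092 (np.float64(372.0371891030961), np.float64(146.51675388285258)) (np.float64(338.5230792564693), np.float64(308.94183064248))
0.097 (np.float64(369.7959051769879), np.float64(135.2323874636728)) (np.float64(338.5792111630795), np.float64(316.46148851057313))
0.112 (np.float64(362.97586355992917), np.float64(100.89499374730647)) (np.float64(338.7621974426248), np.float64(340.9750726703345))
0.12 (np.float64(359.2783232113862), np.float64(82.27869990937583)) (np.float64(338.8698634931427), np.float64(355.3984534673604))
t 27.33 at [ 0.5667 -0.229   0.1727] F [-0.3489  0.7625 -0.2804] w 1.001
d [0.0006 0.0692 0.0015] rv [ 0.0037  0.0002 -0.0018]
```

View pics/w22.png

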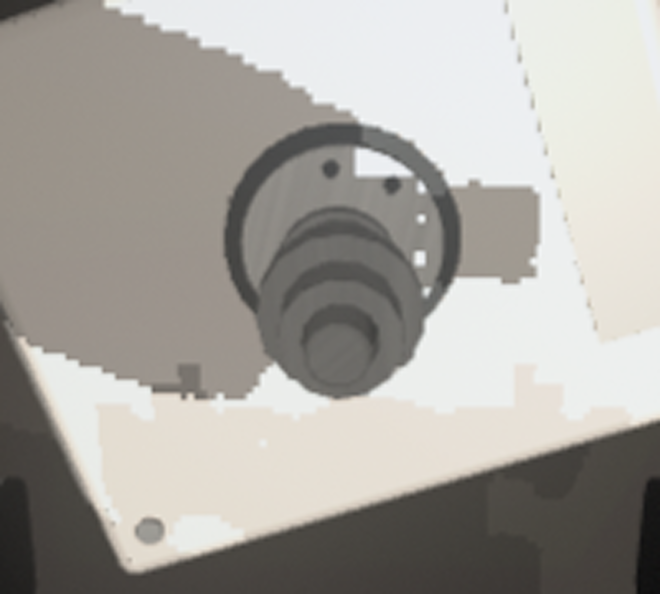

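View pics/s22.png

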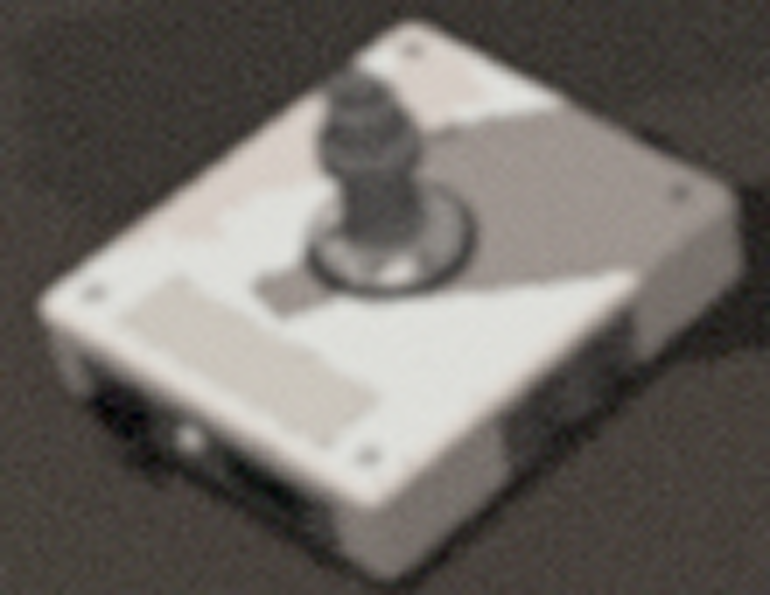

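View pics/s22f.png

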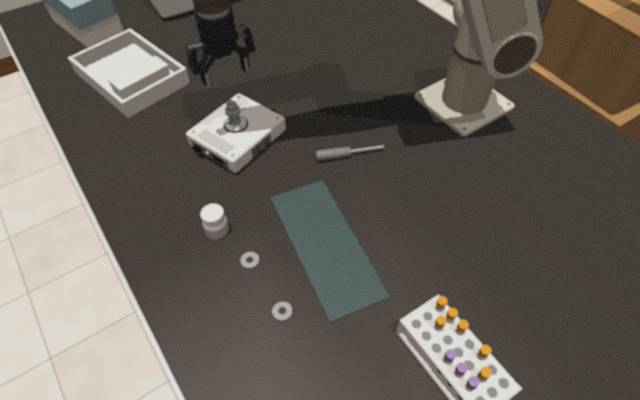

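The stack is complete, nothing has been disturbed and the gripper is clear. Handing in.

```bash
python3 -c "
from h import *
print(bot.finish_job()); print(telemetry.state()['time'])
"
```

```text
the job is handed in; nothing more can be done
None
the job is handed in; nothing more can be done
```

I threaded the spacer, then the washer from the mat (the look-alike nearest the base), then the bushing flange down. Each was pushed until the force rose at its expected seat height. Peak push readings were 12.7, 15.2 and 13.6 N, with contact at about the computed heights. Everything is released, and I handed the job in at about 27.3 s.

**Last checks:**
- In the last wrist view, the bushing's top is within about 1 mm of the predicted seated position, and no gap shows between flange, washer and spacer.
- The jar, tube rack and screwdriver looked unmoved in the scene picture.
- The gripper was open and about 55 mm above the spindle's tip, with force readings near zero.

**What disagreed:**
- **First spacer try:** it came down on the spindle's tip about 2 mm off, at about 5.5 N. I lifted, recentred and it went on freely.
- **Arm settling:** measured positions shifted by 1–2 mm after each move, so I re-centred before each fit.
- **Drag while pushing:** it read about 4 N on the spacer but close to zero on the washer and bushing until they made contact. That is lower than the 3 to 8 N described.

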